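Hang the cap key and the scraper in their places on the crowded tool rack

ROBOT

A 6-joint arm with a two-finger parallel gripper is mounted at the origin on a cart in front of the work surface, level with it; the furniture and walls round the work are solid. World frame = base frame: x ahead of the robot, y to its left, z up, the work surface at z = 0. Lengths are in m, angles in degrees, forces in N, time in s.
With the tool pointing down it reaches from about 0.4 to 0.825 m from the base axis. Payload 7 kg.
Tool frame: the origin (TCP) lies at the very end of the fingers, on their centre line; the grasp point (between the pads) lies 19 mm behind it (grasp_offset is the x of the grasp point in the tool frame, in m); x points along the fingers, y is the direction in which the jaws open and shut, and the axes are right-handed (so a half turn about x gives the same grasp; the last joint's range is limited). The gripper opens to 88 mm and grips with 3 to 60 N. Pads are 19 mm wide; open, the fingers measure 130 mm over their backs; the gripper's body (78 mm by 193 mm) begins 47 mm behind the grasp point.
Start: joints at [-53.738, 20.546, 0.682, 0, -70.136, -16.507], TCP at [0.228, -0.635, 0.227] pointing down, gripper open.
Joint ranges: [-176.03, 176.03], [-82.01, 121.73], [-58.28, 71.71], [-173.87, 95.51], [-174.79, -0.11], [-173.66, 173.66]. Speed limits (degrees/s): [136.94, 136.94, 172.46, 180, 180, 180].

INTERFACE

Orientations are given as [roll, pitch, yaw] about the fixed x, y, z axes, in that order (R = Rz(yaw) Ry(pitch) Rx(roll)).
In Python, from plant import get_obs, snapshot, close_job, grasp_offset gives the robot as it stands.
- The arm moves only by the tool carry_out, never from a script. Its argument "series" is a list that holds one entry, the list of rows, each a list of 6 numbers: the shift along the tool's x, y, z in mm, then the turn, a rotation vector about the tool's x, y, z in degrees. A call has 1 to 10 rows; each row is the pose to reach, as a shift and turn from the pose commanded when the call began, along the tool's axes at that moment; what a row does not reach only later rows make up. A row lasts 1/8 s, in which the tool goes at most 62.5 mm and 10.7 degrees, less where a joint would pass 70% of its speed; a pose out of reach is approached as far as the arm can. A call with a gripper value outside its range is refused whole. "hand" is the gripper's target within -1 to 1 (shut at 1, half-way at 0, fully open at -1), set as the call begins (left out, the last holds). The fingers move at their own pace and stop on an object; the grip force is fixed at half the most. Time passes only in rows, so rows that repeat a pose let the fingers close. It gives the time, the measured TCP pose, the force and the opening at its end, in the units of the state.
- get_obs(): the state, without advancing time (a new reading comes with each control period).
- snapshot(name): name is "scene" or "top" or "wrist"; returns a dict with "color" (420x560x3 uint8, red, green, blue), "fx", "fy", "cx", "cy" (pixels), "eye" and "attitude" of the camera in the world. Camera axes: x right, y down, z forward; pixel columns grow to the right and rows downward; lengths in m; the calibration is good to about 2 mm. A picture is of the moment at which its call begins. There is no depth.
- close_job(): hands the job in, once; it reports no verdict.
The state is a dict: "clock": time; "joint_pos": joint angles; "qvel": joint speeds; "tau": joint torques, N m; "tool_pos": TCP position; "orientation": TCP orientation; "force": force on the tool from outside, world axes, zero at the start; "moment": the same for the moment, N m; "opening": finger opening in m.
Only numpy, scipy, OpenCV 4.12 (cv2) and the standard library are available. Lean on these libraries where they do the work, as an engineer would, in place of code of your own. Each camera call takes 0.05 s, during which the arm holds its last target.

TASK

Put the two tools lying on the counter back on the sloping rack: hang the ring-headed cap key and the wide-bladed scraper each by its ring on the empty peg that stands over its own painted outline, handle downwards and lying back against the board. Do not knock the tools that already hang there, and leave the bottle between the two tools standing where it is. Let go of both tools at the end.

Things in the scene. Friction and masses are not known exactly. Their poses are not given: they have to be found in the camera images.
- rack: Fixed tool rack: aluminium board 330 mm wide, its face at 60 degrees to the counter, leaning back from the robot; top edge 270 mm, lower edge 70 mm high; pegs in a level row 66 mm apart. Origin on the counter straight below the feet of the pegs, under the middle peg; x away from the robot (into the rack), y to the left along the row, z up.
- peg_mid (a point): Foot of the middle one of five steel pegs, on the board, 215 mm up; axes as the rack; the others stand 66 and 132 mm along y to both sides. Pegs are 8 mm thick, 45 mm long, with round ends, and lean 20 degrees upwards from the board's normal: they point towards the robot and up, 50 degrees above level.
- outline_key: Black painted outline of the cap key on the board (flat paint, no thickness) below an empty peg. Origin on the board's face where the centre of the key's ring lies when it hangs, 8 mm down the slope from the peg's foot. x points up the slope (from handle to ring), z is the board's normal (30 degrees above level), y to the left along the row.
- outline_scraper: Black painted outline of the scraper (handle with a broad blade at the lower end) below the other empty peg. Origin where the centre of the scraper's ring lies when it hangs, 8 mm down the slope from the peg's foot; axes as for the key's outline.
- key_grip (a point): Cap key lying on the counter: one-piece moulded key, 180 mm long: ring 53 mm wide, 14 mm thick (hole 28 mm) on a straight handle 22 mm wide, 11 mm thick, 128 mm long; 60 to 100 g. This point lies in the handle near its balance, 6.5 mm above the underside, 68 mm from the ring's centre. y points along the handle away from the ring, z up as it lies (normal of the flat side), x across.
- key_ring (a point): Centre of the cap key's ring, on the underside; axes as key_grip (the handle runs to +y, the ring's axis is z).
- scraper_grip (a point): Scraper lying on the counter, 182 mm long: steel blade 56x40x3 mm, black handle 76 mm long, 22 mm wide, 12 mm thick, and a steel ring at the other end (45 mm over all, hole 29 mm, 8 mm thick); 90 to 170 g. This point is the middle of the handle, 6 mm above the underside, 68 mm from the ring's centre. x points along the handle to the ring, z up as it lies, y across.
- scraper_ring (a point): Centre of the scraper's ring, on the underside; axes as scraper_grip (the ring's axis is z).
- turner: Slotted turner (blade 46 mm wide) that already hangs on a peg, loose. Ring 45 mm over all, black handle 22 mm wide and 12 mm thick, lower end 160 mm from the ring's centre. Origin at the ring's centre on the back face; x points from handle to ring (up the slope), z out of the board.
- palette: Narrow round-ended palette knife (blade 20 mm wide) that already hangs on a peg, loose. Ring 45 mm over all, black handle 22 mm wide and 12 mm thick, lower end 160 mm from the ring's centre. Origin at the ring's centre on the back face; x points from handle to ring (up the slope), z out of the board.
- disc: Tool with a round steel disc 46 mm wide at the lower end that already hangs on a peg, loose. Ring 45 mm over all, black handle 22 mm wide and 12 mm thick, lower end 160 mm from the ring's centre. Origin at the ring's centre on the back face; x points from handle to ring (up the slope), z out of the board.
- bottle_mid: Closed glass bottle, 77 mm across, 222 mm high, standing loose between the cap key and the scraper as they lie (either may be on the left). Origin at the centre of its underside, z up.
- tape_roll: Roll of tape lying flat (bystander, does not move), 98 mm across, 25 mm high, in front of the rack's right end. Origin at the centre of its underside.
- funnel: Metal funnel standing on its rim (bystander, does not move), 101x122 mm, 108 mm high. Origin at the centre of its underside.
- label_roll: Roll of white labels (bystander, does not move), 82 mm across, 38 mm high. Origin at the centre of its underside.

How it is judged (in metres and radians):
At the end, for the whole second after the job is handed in: Cap key and scraper each hang on the peg over their own outline: ring centre within 14 mm of the outline's origin, flat against the board within 0.2 rad, handle down the slope within 0.3 rad, at rest and not touched by the fingers (distance between key_ring and outline_key below 0.014 m and angle between the z axis of key_ring and the z axis of outline_key, either way round below 0.2 rad and angle between the y axis of key_ring and the x axis of outline_key, either way round below 0.3 rad and linear speed of each of cap_key, scraper below 0.02 m/s and contact force between the fingers and cap_key below 0.1 N and distance between scraper_ring and outline_scraper below 0.014 m and angle between the z axis of scraper_ring and the z axis of outline_scraper, either way round below 0.2 rad and angle between the x axis of scraper_ring and the x axis of outline_scraper, either way round below 0.3 rad and contact force between the fingers and scraper below 0.1 N).
It fails at once if a tool that already hangs on the rack is knocked (its ring shifts by more than 15 mm, or it swings out of line by more than 0.25 rad) (distance of any of turner, palette, disc from where it was at the start of the episode above 0.015 m or angle between the x axis of any of turner, palette, disc and the x axis of outline_key, either way round above 0.25 rad).
It fails at once if the bottle between the tools is shifted by more than 25 mm or tipped by more than 0.3 rad (distance of bottle_mid from where it was at the start of the episode above 0.025 m or angle between bottle_mid's own z axis and vertical above 0.3 rad).
It also fails if it takes over 64 s, if anything falls off the work surface, if the arm or the gripper's body presses on something with over 40 N, if the wrist force passes 120 N, or if a joint passes its speed limit or range.

## Working session

There is one attempt and no reset: what is moved stays moved. The work goes in short steps, Python scripts to look and compute and a tool call to move; the robot and the scene stay as the last step left them, time stands still between calls to the robot, and variables do not carry over. Pictures are saved under pics/ and viewed, and the job is handed in when it is done.

Besides the shell and the picture viewer there is one more tool, called after "Request:" as a command line: name --argument value ..., lists and objects as JSON in quotes. carry_out: Moves the arm, as the interface text tells. Its arguments: {"type":"object","properties":{"series":{"type":"array","items":{"type":"array","items":{"type":"array","items":{"type":"number"}}}},"hand":{"type":"number"}},"required":["series"]}

```bash
ls; mkdir -p pics; python3 - <<'E'
from plant import *
import cv2
print(get_obs(), grasp_offset)
for n in ["scene","top","wrist"]:
    s=snapshot(n); cv2.imwrite(f"pics/{n}0.png",s["color"][:,:,::-1]); print(n,{k:s[k] for k in s if k!="color"})
E
```

```text
pics
{'clock': 0.0, 'joint_pos': array([-5.37407046e+01,  2.05898857e+01,  6.33277527e-01, -2.01232019e-02,
       -7.01350163e+01, -1.65066150e+01]), 'qvel': array([-0.05422238,  0.03234533,  0.05728421, -0.12103038, -0.03705278,
       -0.0112623 ]), 'tau': array([-5.69922977e-04, -5.82708621e+01,  2.93047339e+01,  6.99706480e+00,
        6.75002040e-03, -1.70778249e-04]), 'tool_pos': array([ 0.22792903, -0.63483208,  0.22563639]), 'orientation': array([ 94.84254546,  89.90644239, 114.58837278]), 'force': array([0.39353233, 0.78079405, 0.28390563]), 'moment': array([ 0.01956012,  0.02314504, -0.05547083]), 'opening': 0.08770818423379878} -0.0188
scene {'fx': 434.3105401164826, 'fy': 434.3105401164826, 'cx': 277.27357836460925, 'cy': 210.36391062261413, 'eye': array([ 0.10291615, -1.05959493,  1.06181557]), 'attitude': array([-134.69242793,    0.18081899,  -26.27413814])}
top {'fx': 388.12701374532384, 'fy': 388.12701374532384, 'cx': 281.2328101089012, 'cy': 211.94786468608828, 'eye': array([ 0.41772836, -0.23599183,  1.07243643]), 'attitude': array([-173.18563684,    1.25511233,  -90.05082341])}
wrist {'fx': 296.6556615650064, 'fy': 296.6556615650064, 'cx': 278.7543599709783, 'cy': 211.88091575707617, 'eye': array([ 0.15637499, -0.66057872,  0.38291068]), 'attitude': array([163.62958633,  -0.16664939, 109.74713619])}
```

View pics/scene0.png

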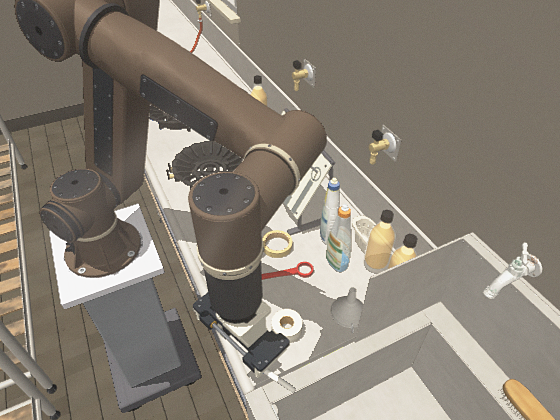

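View pics/top0.png

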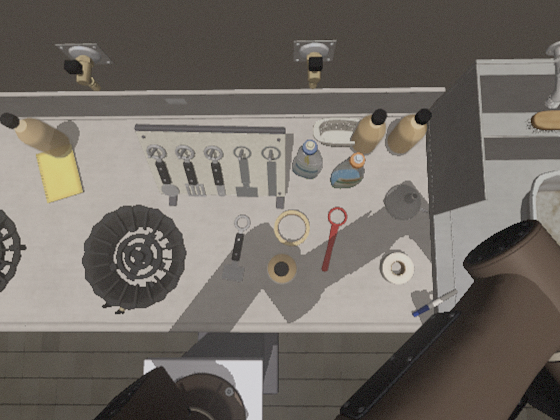

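View pics/wrist0.png

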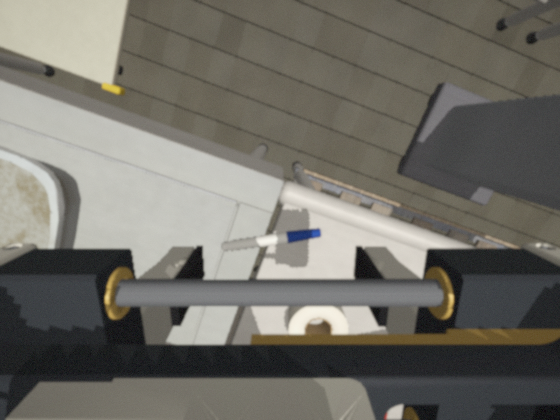

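```bash
python3 - <<'E'
import cv2
a=cv2.imread("pics/top0.png")
cv2.imwrite("pics/z1.png",cv2.resize(a[115:225,130:330],None,fx=4,fy=4,interpolation=cv2.INTER_CUBIC))
cv2.imwrite("pics/z2.png",cv2.resize(a[195:295,200:400],None,fx=4,fy=4,interpolation=cv2.INTER_CUBIC))
E
```

```text
(no output)
```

View pics/z1.png

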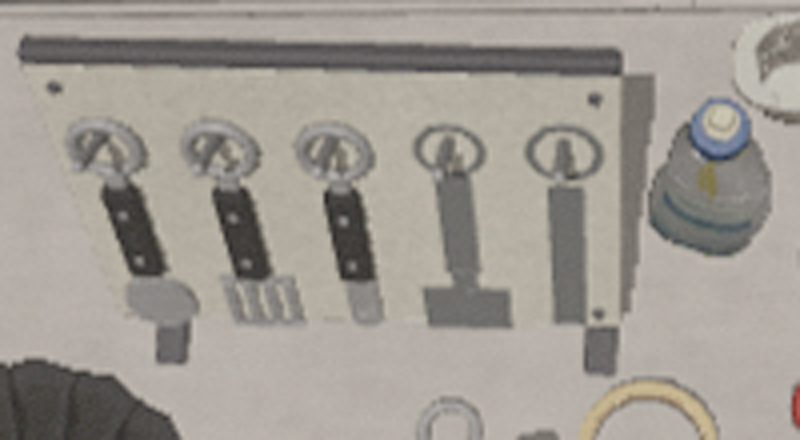

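View pics/z2.png

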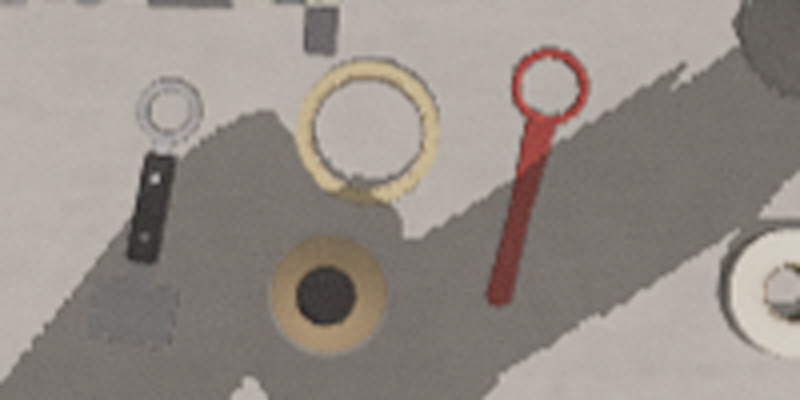

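```bash
cat > h.py <<'E'
import numpy as np
from scipy.spatial.transform import Rotation as Ro
from scipy.optimize import least_squares
CAM={"top":dict(f=388.12701374532384,c=(281.2328101089012,211.94786468608828),eye=np.array([0.41772836,-0.23599183,1.07243643]),R=Ro.from_euler('xyz',[-173.18563684,1.25511233,-90.05082341],degrees=True).as_matrix()),
"scene":dict(f=434.3105401164826,c=(277.27357836460925,210.36391062261413),eye=np.array([0.10291615,-1.05959493,1.06181557]),R=Ro.from_euler('xyz',[-134.69242793,0.18081899,-26.27413814],degrees=True).as_matrix())}
def cam(s): return dict(f=s["fx"],c=(s["cx"],s["cy"]),eye=np.array(s["eye"]),R=Ro.from_euler('xyz',s["attitude"],degrees=True).as_matrix())
def proj(c,P):
    q=(np.atleast_2d(P)-c["eye"])@c["R"]; return q[:,:2]/q[:,2:]*c["f"]+np.array(c["c"])
def onz(c,uv,z):
    d=c["R"]@np.array([(uv[0]-c["c"][0])/c["f"],(uv[1]-c["c"][1])/c["f"],1.]); return c["eye"]+d*(z-c["eye"][2])/d[2]
E
python3 - <<'E'
from h import *
c=CAM["top"]
z1=lambda u,v:((u+.5)/4-.5+130,(v+.5)/4-.5+115)
z2=lambda u,v:((u+.5)/4-.5+200,(v+.5)/4-.5+195)
np.set_printoptions(precision=4,suppress=True)
pts={'sr':(168,110,.008),'s1':(155,177,.012),'s2':(145,238,.012),'sblade':(135,312,.003),'kr':(549,86,.014),'khtop':(540,125,.011),'kend':(498,303,.011),'bottletop':(326,295,.222),'tapeC':(368,130,.025)}
for k,(u,v,z) in pts.items(): print(k,onz(c,z2(u,v),z))
def L(lx,ly,z): return [lx,ly,z]
f=lambda z:(z-.215)/np.tan(np.radians(60))
M=np.array([L(f(.27),.165,.27),L(f(.27),-.165,.27),L(f(.07),-.165,.07),L(f(.2081),-.066,.2081),L(f(.2081),-.132,.2081)])
U=np.array([z1(22,65),z1(622,72),z1(603,328),z1(450,151),z1(564,151)])
def W(p,M): 
    R=Ro.from_euler('z',p[2]).as_matrix(); return M@R.T+[p[0],p[1],0]
r=least_squares(lambda p:(proj(c,W(p,M))-U).ravel(),[.6,-.1,0])
print(r.x,np.degrees(r.x[2]),r.fun.reshape(-1,2))
print(W(r.x,np.array([[0,-.066,.215],[0,-.132,.215],[0,0,.215]])))
r=least_squares(lambda p:(proj(c,W([p[0],p[1],0],M))-U).ravel(),[.6,-.1])
print(r.x,r.fun.reshape(-1,2))
E
```

```text
sr [ 0.5171 -0.1034  0.008 ]
s1 [ 0.4707 -0.0955  0.012 ]
s2 [ 0.4292 -0.0892  0.012 ]
sblade [ 0.3791 -0.0817  0.003 ]
kr [ 0.5322 -0.3651  0.014 ]
khtop [ 0.5057 -0.3589  0.011 ]
kend [ 0.3854 -0.3285  0.011 ]
bottletop [ 0.3961 -0.2171  0.222 ]
tapeC [ 0.5015 -0.2412  0.025 ]
[ 0.6607 -0.0609 -0.019 ] -1.0912029249705155 [[-3.2482 -2.1665]
 [-0.2311 -2.3244]
 [ 4.7259  1.5318]
 [-0.3922  1.4386]
 [-0.0949  1.7808]]
[[ 0.6594 -0.1269  0.215 ]
 [ 0.6581 -0.1929  0.215 ]
 [ 0.6607 -0.0609  0.215 ]]
[ 0.6594 -0.0609] [[-3.616  -0.1964]
 [-0.4864 -3.1839]
 [ 5.3588  0.8175]
 [-0.3394  1.4341]
 [-0.0354  1.24  ]]
```

```bash
python3 - <<'E'
from h import *
import cv2
def W(p,M): 
    R=Ro.from_euler('z',p[2]).as_matrix(); return np.array(M)@R.T+[p[0],p[1],0]
f=lambda z:(z-.215)/np.tan(np.radians(60))
def slope(d,y,n=0): # distance down slope from foot, out along normal
    return [-d*.5-n*.866,y,.215-d*.866+n*.5]
p=[.6594,-.0609,0]
for name in ["top","scene"]:
    c=CAM[name]; a=cv2.imread(f"pics/{name}0.png"); 
    x0,y0=(130,115) if name=="top" else (270,110)
    a=cv2.resize(a[y0:y0+130,x0:x0+200],None,fx=4,fy=4,interpolation=cv2.INTER_CUBIC)
    def d(M,col):
        for u in proj(c,W(p,M)): 
            cv2.circle(a,(int((u[0]-x0+.5)*4-.5),int((u[1]-y0+.5)*4-.5)),3,col,-1)
    d([[f(.27),.165,.27],[f(.27),-.165,.27],[f(.07),-.165,.07],[f(.07),.165,.07]],(0,0,255))
    d([slope(8,0) for _ in ()] or [slope(.008,.066*i) for i in range(-2,3)],(0,255,0))
    b=50*np.pi/180
    d([[-.045*np.cos(b),.066*i,.215+.045*np.sin(b)] for i in range(-2,3)],(255,0,0))
    d([slope(0,.066*i) for i in range(-2,3)],(255,0,255))
    cv2.imwrite(f"pics/ov_{name}.png",a)
E
```

```text
(no output)
```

View pics/ov_top.png

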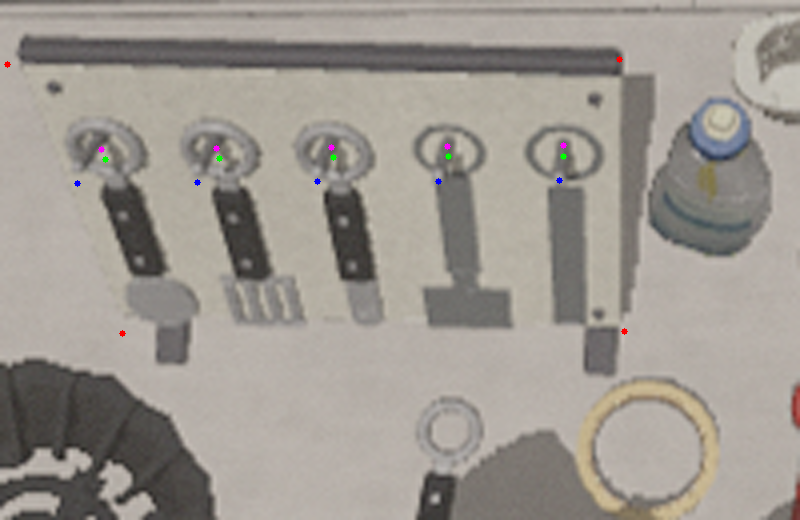

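View pics/ov_scene.png

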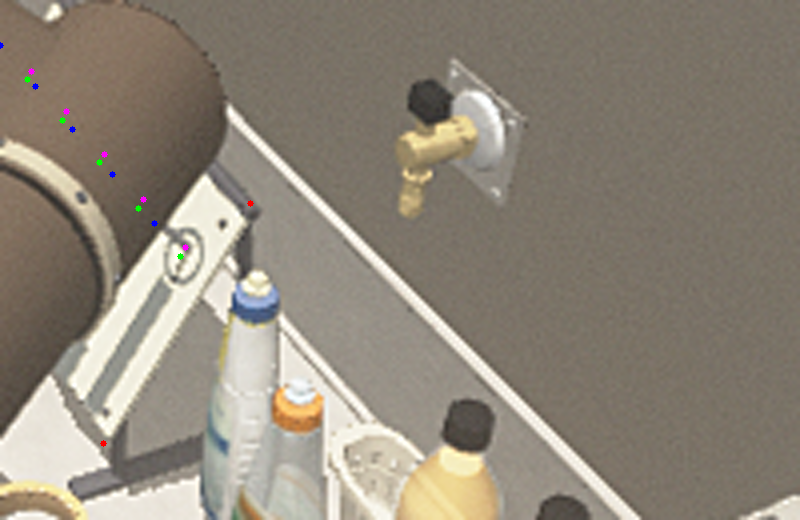

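```bash
python3 - <<'E'
from h import *
np.set_printoptions(precision=4,suppress=True)
def tri(a,b):
    A=[];B=[]
    for n,uv in (("top",a),("scene",b)):
        c=CAM[n]; d=c["R"]@np.array([(uv[0]-c["c"][0])/c["f"],(uv[1]-c["c"][1])/c["f"],1.]); d/=np.linalg.norm(d)
        P=np.eye(3)-np.outer(d,d); A.append(P);B.append(P@c["eye"])
    x=np.linalg.lstsq(np.vstack(A),np.hstack(B),rcond=None)[0]
    return x,proj(CAM["top"],x)-a,proj(CAM["scene"],x)-b
print("blue",tri((310,143.6),(334.5,180)))
print("orange",tri((357,156),(344.5,208)))
print("keyring",tri((336.7,216),(306,269.5)))
c=CAM["top"]
print("funnel",onz(c,(403,200),.05),"label",onz(c,(397,268),.038))
print(Ro.from_euler('xyz',[94.84,89.906,114.588],degrees=True).as_matrix())
E
python3 -c "
import cv2
a=cv2.imread('pics/scene0.png')[150:290,250:450]
cv2.imwrite('pics/z3.png',cv2.resize(a,None,fx=4,fy=4,interpolation=cv2.INTER_CUBIC))"
```

```text
blue (array([ 0.6672, -0.2812,  0.2461]), array([[ 0.0588, -0.1591]]), array([[-0.1234,  0.0351]]))
orange (array([ 0.6392, -0.3837,  0.2366]), array([[-0.2987,  0.7641]]), array([[ 0.6323, -0.1809]]))
keyring (array([ 0.536 , -0.3668,  0.0036]), array([[ 0.3213, -0.8283]]), array([[-0.7962,  0.1277]]))
funnel [ 0.5707 -0.5359  0.05  ] label [ 0.3923 -0.517   0.038 ]
[[-0.0007 -0.3379  0.9412]
 [ 0.0015  0.9412  0.3379]
 [-1.      0.0016 -0.0001]]
```

View pics/z3.png

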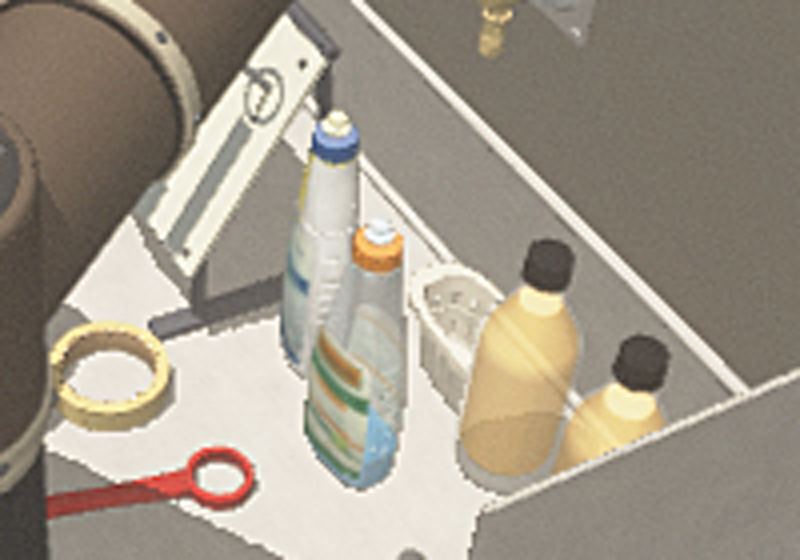

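```bash
cat >> h.py <<'E'
from plant import get_obs, snapshot
np.set_printoptions(precision=4,suppress=True)
def pose():
    o=get_obs(); return np.array(o["tool_pos"]),Ro.from_euler('xyz',o["orientation"],degrees=True).as_matrix(),o
def delta(p,R,p0=None,R0=None):
    if p0 is None: p0,R0,_=pose()
    return np.round(np.r_[R0.T@(p-p0)*1000,Ro.from_matrix(R0.T@R).as_rotvec(degrees=True)],1)
def frame(h,up,th):
    "h: handle->ring dir, up: tool normal, th lean deg"
    h=h/np.linalg.norm(h);s,c=np.sin(np.radians(th)),np.cos(np.radians(th))
    x=-s*h-c*up; z=c*h-s*up; y=np.cross(z,x); return np.c_[x,y,z]
Z=np.array([0,0,1.])
KR=np.array([.5330,-.3655,0]);KE=np.array([.3854,-.3285,0])
SR=np.array([.5165,-.1034,0]);SE=np.array([.4292,-.0892,0])
E
python3 - <<'E'
from h import *
h=KR-KE; h/=np.linalg.norm(h); print(np.degrees(np.arctan2(h[1],h[0])))
R=frame(h,Z,20)
g=KR-.068*h+[0,0,.006]
p=g-R[:,0]*.15
print(g,p,delta(p,R),delta(g,R,p,R))
E
```

```text
-14.072772490400192
[ 0.467 -0.349  0.006] [ 0.5168 -0.3614  0.147 ] [ 79.  159.7 364.3  33.5  19.4   5.8] [150.  -0.  -0.   0.   0.   0.]
```

Request:
carry_out --series '[[[30,80,182,17,10,3],[79,160,364,33.5,19.4,5.8],[79,160,364,33.5,19.4,5.8],[79,160,364,33.5,19.4,5.8],[79,160,364,33.5,19.4,5.8],[79,160,364,33.5,19.4,5.8],[79,160,364,33.5,19.4,5.8],[79,160,364,33.5,19.4,5.8],[79,160,364,33.5,19.4,5.8],[79,160,364,33.5,19.4,5.8]]]' --hand -0.2

```text
clock: 1.4
tool_pos: [0.5159, -0.3624, 0.1478]
orientation: [-179.7, 70.1, 166.1]
force: [-0.3, 0.5, -0.2]
opening: 0.0528
```

```bash
python3 - <<'E'
from h import *
import cv2
for n in ["scene","top","wrist"]:
    s=snapshot(n); cv2.imwrite(f"pics/{n}1.png",s["color"][:,:,::-1]); 
    if n=="wrist": print({k:s[k] for k in s if k!="color"})
p,R,o=pose(); print(p,R,o["opening"],o["joint_pos"])
E
```

```text
{'fx': 296.6556615650064, 'fy': 296.6556615650064, 'cx': 278.7543599709783, 'cy': 211.88091575707617, 'eye': array([ 0.4988, -0.3577,  0.3216]), 'attitude': array([-176.3937,    0.0112,   75.8391])}
[ 0.516  -0.3624  0.1479] [[-0.3309  0.2445  0.9114]
 [ 0.0818  0.9696 -0.2305]
 [-0.9401 -0.0017 -0.3409]] 0.0519979367205657 [-16.7584  31.4017   4.2023   0.9883 -82.7076 -87.7102]
```

View pics/scene1.png

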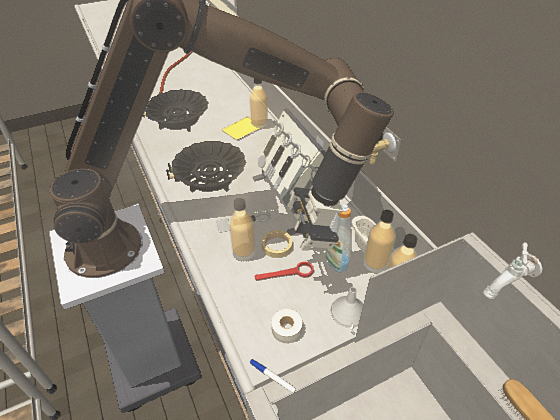

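View pics/top1.png

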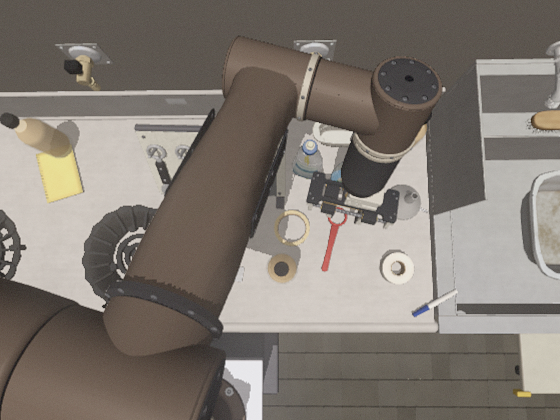

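View pics/wrist1.png

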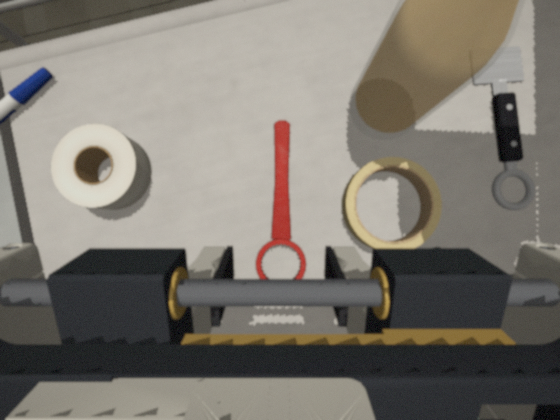

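```bash
python3 - <<'E'
from h import *
c=dict(f=296.65566,c=(278.754,211.881),eye=np.array([0.4988,-0.3577,0.3216]),R=Ro.from_euler('xyz',[-176.3937,0.0112,75.8391],degrees=True).as_matrix())
for n,uv,z in [("kend",(282,122),.011),("kring",(281,264),.014),("sring",(513,189),.008),("s1",(511,111),.012),("s2",(513,139),.012),("bottlebase",(387,105),0)]: print(n,onz(c,uv,z))
h=KR-KE; h/=np.linalg.norm(h);R=frame(h,Z,20)
g=KR-.068*h+[0,0,.006]
print(delta(g,R))
E
```

```text
kend [ 0.3873 -0.326   0.011 ]
kring [ 0.5326 -0.3639  0.014 ]
sring [ 0.517  -0.1052  0.008 ]
s1 [ 0.4359 -0.086   0.012 ]
s2 [ 0.4655 -0.0928  0.012 ]
bottlebase [ 0.3932 -0.207   0.    ]
[150.7   1.3   0.6  -0.1   0.1   0.1]
```

Request:
carry_out --series '[[[50,1,0.5,0,0,0],[100,1,0.5,0,0,0],[130,1,0.5,0,0,0],[145,1,0.5,0,0,0],[151,1,0.5,0,0,0],[151,1,0.5,0,0,0],[151,1,0.5,0,0,0]]]'

```text
clock: 2.42
tool_pos: [0.4683, -0.3489, 0.0065]
orientation: [-179.7, 70.2, 166.3]
force: [0.4, 0.1, -0.3]
opening: 0.0526
```

```bash
python3 - <<'E'
from h import *
import cv2
s=snapshot("scene"); cv2.imwrite("pics/scene2.png",cv2.resize(s["color"][150:300,180:380,::-1],None,fx=4,fy=4))
print(get_obs())
E
```

```text
{'clock': 2.475, 'joint_pos': array([-16.8007,  35.4188,  -9.9265,   1.1454, -64.4807, -87.9526]), 'qvel': array([ 0.0384,  0.1333, -0.3223,  0.0756,  0.1605, -0.0465]), 'tau': array([ -0.0564, -68.2797,  20.7316,   5.2314,  -1.2134,  -0.0123]), 'tool_pos': array([ 0.4682, -0.3488,  0.0064]), 'orientation': array([-179.6758,   70.1525,  166.245 ]), 'force': array([0.2068, 0.7985, 0.4625]), 'moment': array([-0.2706, -1.0965, -0.0605]), 'opening': 0.05261682641054758}
```

View pics/scene2.png

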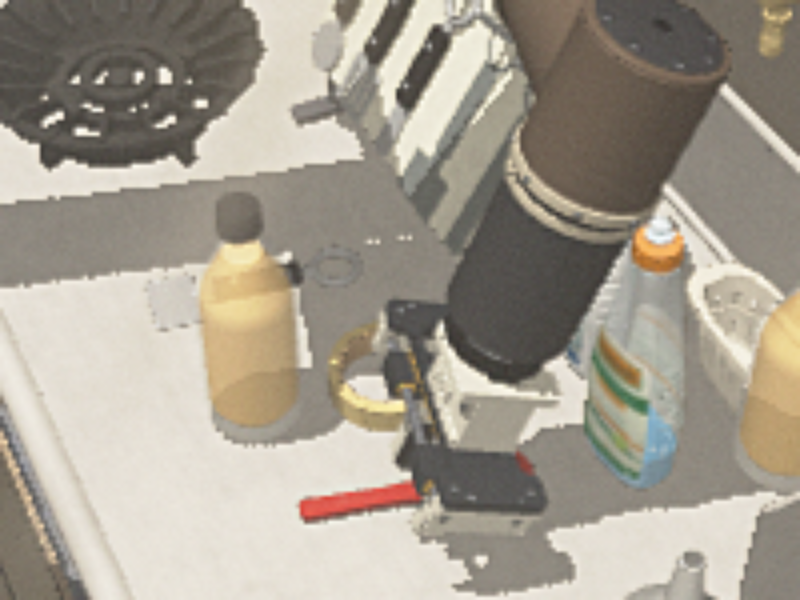

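Request:
carry_out --series '[[[2,0,0,0,0,0],[2,0,0,0,0,0],[2,0,0,0,0,0],[2,0,0,0,0,0],[2,0,0,0,0,0],[2,0,0,0,0,0],[2,0,0,0,0,0]]]' --hand 1

```text
clock: 3.35
tool_pos: [0.4667, -0.3483, 0.0036]
orientation: [-179.7, 70.0, 166.2]
force: [-0.1, 0.2, 0.6]
opening: 0.0197
```

```bash
python3 - <<'E'
from h import *
p,R,o=pose(); print(p,o["opening"],o["force"])
# lift straight 0.20 m in tool axes
print(delta(p+[0,0,.2],R))
E
```

```text
[ 0.4667 -0.3483  0.0036] 0.019701080622302407 [-0.0754  0.1531  0.5811]
[-188.    -0.3  -68.3    0.     0.     0. ]
```

Request:
carry_out --series '[[[-20,0,-7,0,0,0],[-60,0,-22,0,0,0],[-110,0,-40,0,0,0],[-160,0,-58,0,0,0],[-188,0,-68,0,0,0],[-188,0,-68,0,0,0],[-188,0,-68,0,0,0]]]'

```text
clock: 4.22
tool_pos: [0.4665, -0.3477, 0.2027]
orientation: [-179.8, 70.0, 166.1]
force: [0.1, 1.0, -0.6]
opening: 0.0198
```

```bash
python3 - <<'E'
from h import *
import cv2
for n in ["scene","wrist"]:
    s=snapshot(n); cv2.imwrite(f"pics/{n}3.png",s["color"][:,:,::-1]); 
    a=s["color"][:,:,::-1]
    if n=="scene": cv2.imwrite("pics/scene3z.png",cv2.resize(a[90:240,220:420],None,fx=4,fy=4,interpolation=cv2.INTER_CUBIC))
p,R,o=pose(); print(p,R,o["opening"],o["force"])
E
```

```text
[ 0.4663 -0.3477  0.2021] [[-0.3336  0.2433  0.9108]
 [ 0.0826  0.9699 -0.2289]
 [-0.9391 -0.0011 -0.3437]] 0.019848583790994433 [-0.5589  0.2829 -0.3401]
```

View pics/scene3z.png

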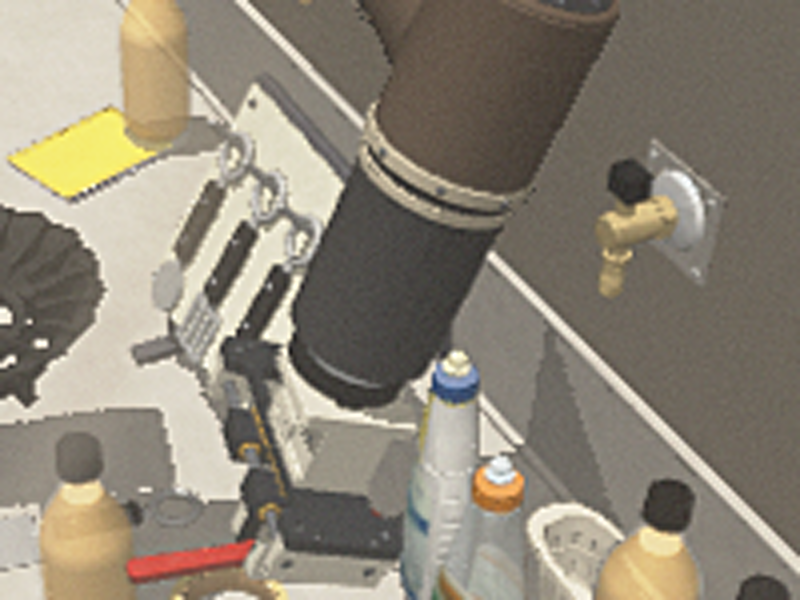

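View pics/wrist3.png

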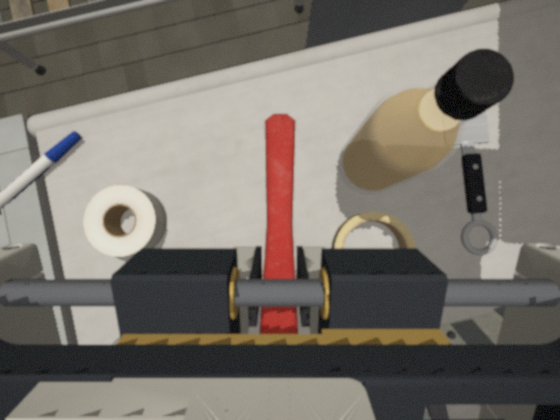

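```bash
python3 - <<'E'
from h import *
def tri(a,b):
    A=[];B=[]
    for n,uv in (("top",a),("scene",b)):
        c=CAM[n]; d=c["R"]@np.array([(uv[0]-c["c"][0])/c["f"],(uv[1]-c["c"][1])/c["f"],1.]); d/=np.linalg.norm(d)
        P=np.eye(3)-np.outer(d,d); A.append(P);B.append(P@c["eye"])
    return np.linalg.lstsq(np.vstack(A),np.hstack(B),rcond=None)[0]
q=lambda u,v,x,y:((u+.5)/4-.5+x,(v+.5)/4-.5+y)
print("key outl",tri(q(564,151,130,115),q(264,95,250,150)))
for a,b in [((107,150),(237,157)),((220,150),(269,194)),((335,150),(301,238))]: print(tri(q(*a,130,115),q(*b,220,90)))
print("TL",tri(q(22,65,130,115),q(258,80,220,90)))
print("TR",tri(q(622,72,130,115),q(325,52,250,150)))
print("BR",tri(q(605,328,130,115),q(192,275,250,150)))
E
```

```text
key outl [ 0.6583 -0.193   0.2085]
[0.6617 0.0691 0.2099]
[0.6593 0.0029 0.2142]
[ 0.6572 -0.0623  0.2135]
TL [0.6966 0.1002 0.2588]
TR [ 0.6863 -0.227   0.2642]
BR [ 0.5835 -0.2149  0.0647]
```

```bash
cat >> h.py <<'E'
PSI=np.radians(-1.4)
Rz=Ro.from_euler('z',PSI).as_matrix()
N=Rz@np.array([-np.sqrt(.75),0,.5]);U=Rz@np.array([.5,0,np.sqrt(.75)]);PEG=np.cos(np.radians(20))*N+np.sin(np.radians(20))*U
FK=np.array([.662,-.193,.215]);FS=FK+.066*(Rz@[0,1,0])
def hang(F,r,th,s,du,dn):
    "ring centre at F + s*PEG + du*U + dn*N; r ring centre in tool frame"
    R=frame(U,N,th); return F+s*PEG+du*U+dn*N-R@r, R
E
python3 - <<'E'
from h import *
h=KR-KE;h/=np.linalg.norm(h)
Rg=frame(h,Z,20)
r=Rg.T@(np.array([.5328,-.365,0])-np.array([.4667,-.3483,.0036])); print(r)
p0,R0,_=pose()
for s,du,dn in [(.085,0,0),(.085,0,0),(.012,0,0),(.0,-.008,.003)]:
    p,R=hang(FK,r,20,s,du,dn); print(s,p,delta(p,R,p0,R0)); pp,_=hang(FK,r,20,.085,0,0); print("   from pre",delta(p,R,pp,R))
E
```

```text
[-0.0199 -0.0001  0.0653]
0.085 [ 0.5702 -0.1906  0.2229] [-41.2 177.6  51.5 -13.1 -59.9   2.4]
   from pre [0. 0. 0. 0. 0. 0.]
0.085 [ 0.5702 -0.1906  0.2229] [-41.2 177.6  51.5 -13.1 -59.9   2.4]
   from pre [0. 0. 0. 0. 0. 0.]
0.012 [ 0.6171 -0.1918  0.1669] [ -4.4 188.  113.7 -13.1 -59.9   2.4]
   from pre [73. -0. -0.  0.  0.  0.]
0.0 [ 0.6182 -0.1918  0.1523] [  8.9 188.2 119.8 -13.1 -59.9   2.4]
   from pre [84.9 -0.  -8.5  0.   0.   0. ]
```

Request:
carry_out --series '[[[0,0,0,-2,-10,0.4],[-8,20,5,-4,-20,0.8],[-15,50,13,-6.5,-30,1.2],[-20,85,22,-9,-40,1.6],[-30,120,33,-11,-50,2],[-38,155,45,-13.1,-59.9,2.4],[-41,177.6,51.5,-13.1,-59.9,2.4],[-41,177.6,51.5,-13.1,-59.9,2.4],[-41,177.6,51.5,-13.1,-59.9,2.4],[-41,177.6,51.5,-13.1,-59.9,2.4]]]'

```text
clock: 5.58
tool_pos: [0.5707, -0.1915, 0.224]
orientation: [-0.0, 49.8, -1.4]
force: [0.6, 0.9, -1.8]
opening: 0.0196
```

```bash
python3 - <<'E'
from h import *
import cv2
for n in ["scene","top","wrist"]:
    s=snapshot(n); a=s["color"][:,:,::-1]
    b={"scene":(80,220),"top":(100,180),"wrist":(100,150)}[n]
    if n=="wrist": cv2.imwrite("pics/wrist4.png",a)
    else: cv2.imwrite(f"pics/{n}4.png",cv2.resize(a[b[0]:b[0]+150,b[1]:b[1]+200],None,fx=4,fy=4,interpolation=cv2.INTER_CUBIC))
p,R,o=pose(); print(p,R,o["opening"],o["force"],o["joint_pos"])
r=np.array([-0.0199,-0.0001,0.0653])
p,R=hang(FK,r,20,.085,0,0); print(delta(p,R))
print({k:s[k] for k in s if k!="color"})
E
```

```text
[ 0.5708 -0.1915  0.2242] [[ 0.645   0.0247  0.7638]
 [-0.0163  0.9997 -0.0185]
 [-0.764  -0.0005  0.6452]] 0.019688215324107552 [-0.4214  0.2847 -1.5232] [   0.6445   -3.9614  -45.9782    9.8381   -7.9342 -101.3013]
[ 0.6  0.8 -1.3  0.   0.2  0. ]
{'fx': 296.6556615650064, 'fy': 296.6556615650064, 'cx': 278.7543599709783, 'cy': 211.88091575707617, 'eye': array([ 0.4106, -0.1873,  0.295 ]), 'attitude': array([123.4724,  -0.0597,  88.58  ])}
```

View pics/scene4.png

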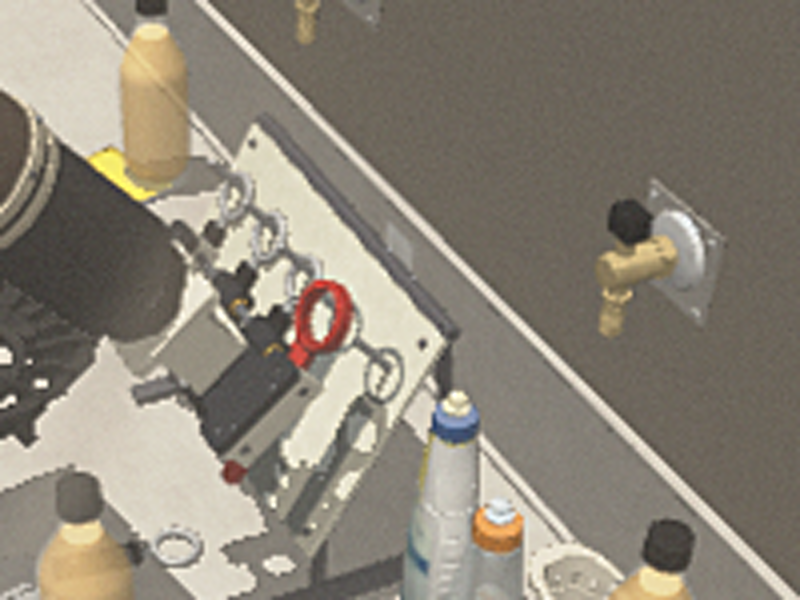

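View pics/top4.png

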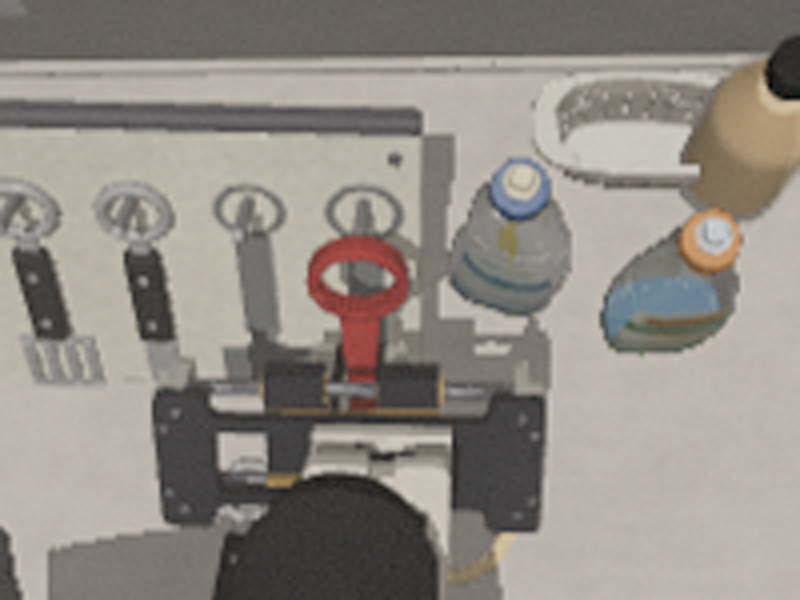

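View pics/wrist4.png

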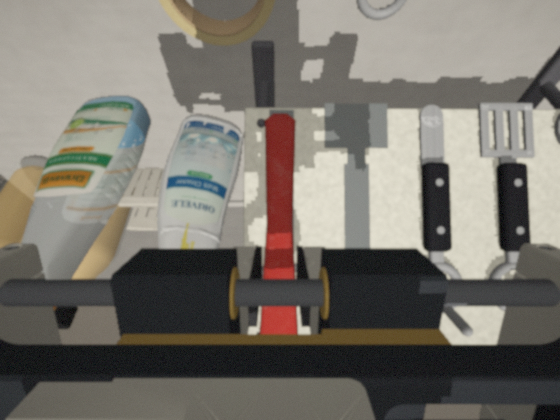

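```bash
python3 - <<'E'
from h import *
p,R,o=pose(); r=np.array([-0.0199,-0.0001,0.0653])
c=p+R@r+.010*N
print(c,proj(CAM["top"],c),proj(CAM["scene"],c))
tip=FK+.045*PEG
foot=FK
print(tip,[proj(CAM[k],tip) for k in CAM],[proj(CAM[k],foot) for k in CAM], [proj(CAM[k],FS) for k in CAM],[proj(CAM[k],FS+.045*PEG) for k in CAM])
E
python3 -c "
import cv2
a=cv2.imread('pics/top4.png')[150:450,200:500]
b=cv2.imread('pics/scene4.png')[250:550,250:550]
cv2.imwrite('pics/z4.png',cv2.resize(cv2.hconcat([a,b]),(800,400)))"
```

```text
[ 0.5991 -0.1923  0.2865] [[268.3386 170.0029]] [[299.2492 158.2643]]
[ 0.6331 -0.1923  0.2495] [array([[269.3364, 158.5427]]), array([[308.9116, 165.0322]])] [array([[270.4771, 149.9762]]), array([[316.7729, 171.3705]])] [array([[241.4918, 149.4869]]), array([[306.7159, 159.2204]])] [array([[239.0623, 158.0152]]), array([[298.8582, 152.7856]])]
```

View pics/z4.png

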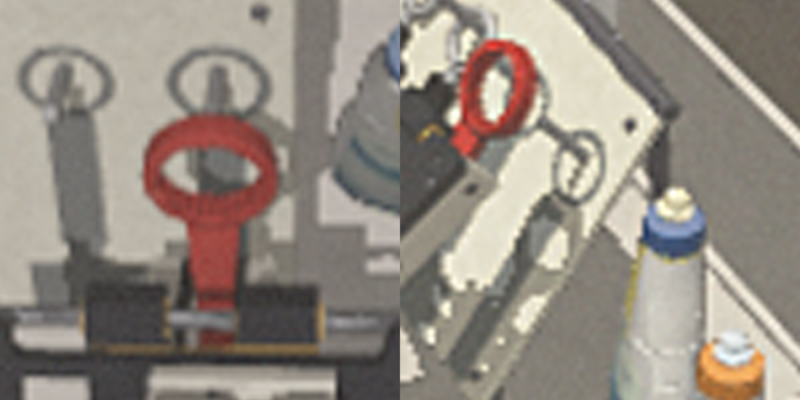

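Request:
carry_out --series '[[[8,2,-1,0,0,0],[20,2,-1,0,0,0],[32,2,-1,0,0,0],[42,2,-1,0,0,0],[42,2,-1,0,0,0]]]'

```text
clock: 6.35
tool_pos: [0.5974, -0.1923, 0.1921]
orientation: [0.4, 50.0, -0.9]
force: [0.3, -0.1, -0.9]
opening: 0.0192
```

```bash
python3 - <<'E'
from h import *
import cv2
ims=[]
for n in ["top","scene"]:
    s=snapshot(n); a=s["color"][:,:,::-1]
    b={"scene":(130,270),"top":(130,220)}[n]
    ims.append(cv2.resize(a[b[0]:b[0]+80,b[1]:b[1]+80],None,fx=5,fy=5,interpolation=cv2.INTER_CUBIC))
cv2.imwrite("pics/z5.png",cv2.hconcat(ims))
p,R,o=pose(); print(p,o["force"],o["joint_pos"])
r=np.array([-0.0199,-0.0001,0.0653])
p,R=hang(FK,r,20,.012,0,0); print(delta(p,R))
p,R=hang(FK,r,20,0,-.008,.003); print(delta(p,R))
E
```

```text
[ 0.597  -0.1922  0.1927] [-0.213  -0.3277 -1.4893] [  -0.7409    1.3931  -48.283    16.4749   -0.2675 -106.939 ]
[32.6  0.7 -1.2  0.   0.1 -0.3]
[44.5  0.6 -9.7  0.   0.1 -0.3]
```

View pics/z5.png

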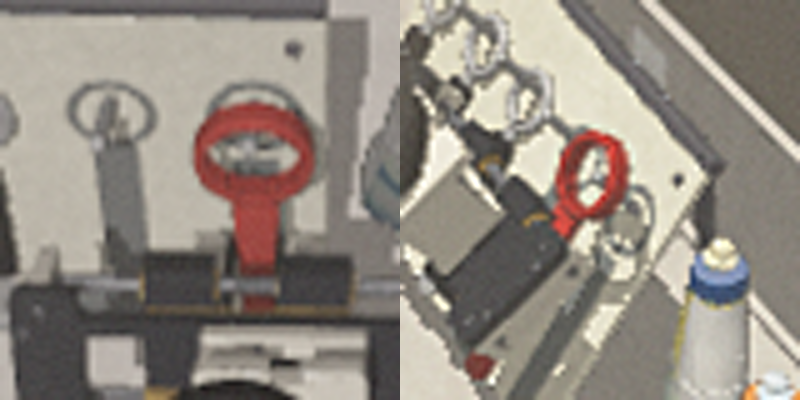

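```bash
cat > fk.py <<'E'
from h import *
# J, pos
S=[([-53.7407,20.5899,.6333,-.0201,-70.135,-16.5066],[.22793,-.63483,.22564],[94.8425,89.9064,114.5884]),
([-16.7584,31.4017,4.2023,.9883,-82.7076,-87.7102],[.516,-.3624,.1479],None),
([-16.8007,35.4188,-9.9265,1.1454,-64.4807,-87.9526],[.4682,-.3488,.0064],[-179.6758,70.1525,166.245]),
([.6445,-3.9614,-45.9782,9.8381,-7.9342,-101.3013],[.5708,-.1915,.2242],[0,49.8,-1.4]),
([-.7409,1.3931,-48.283,16.4749,-.2675,-106.939],[.597,-.1922,.1927],[.4,50,-.9])]
E_=lambda ax,a:Ro.from_euler(ax,a,degrees=True).as_matrix()
def fk(J,q,s4=1,s6=1,o6=0):
    a1,H,L2,e,d,b,Lt=q
    R1=E_('z',J[0]); R2=R1@E_('y',J[1]); R3=R2@E_('y',-J[2])  # forearm frame: x along forearm
    p=R1@[a1,b,H]+R2@[0,0,L2]+R3@[d,0,e]
    R5=R3@E_('x',s4*J[3])@E_('y',-J[4])
    R6=R5@E_('x',s6*J[5]+o6)
    return p+R6@[Lt,0,0],R6,p
E
python3 - <<'E'
from fk import *
for s4 in (1,-1):
    r=least_squares(lambda q:np.concatenate([fk(J,q,s4)[0]-p for J,p,_ in S]),[0,.4,.5,0,.5,-.19,.3])
    print(s4,r.x,np.abs(r.fun).max(),r.fun.reshape(-1,3))
    for J,p,o in S:
        if o: 
            R=Ro.from_euler('xyz',o,degrees=True).as_matrix(); R5=fk(J,r.x,s4)[1]
            print(Ro.from_matrix(R5.T@R).as_rotvec(degrees=True), J[5])
E
```

```text
1 [ 0.0048  0.1811  0.6726  0.0083  0.4326 -0.1995  0.4453] 0.014365201182074155 [[-0.0044 -0.0074 -0.0001]
 [-0.0043  0.0079 -0.0017]
 [ 0.0064  0.0055  0.002 ]
 [ 0.0037  0.009   0.0043]
 [-0.0056 -0.0144 -0.0045]]
[-56.9732  -0.0278   0.0279] -16.5066
[84.9083  1.6047 -1.6046] -87.9526
[93.0989  2.0995 -2.1279] -101.3013
[90.986   0.1933 -0.0872] -106.939
-1 [ 0.0019  0.1807  0.6767  0.0084  0.4343 -0.1888  0.4481] 0.005763577084758165 [[ 0.0045 -0.0011  0.0001]
 [-0.0058  0.0036 -0.0019]
 [ 0.0046  0.0004  0.0012]
 [ 0.0038 -0.0014  0.0048]
 [-0.0052 -0.0049 -0.0041]]
[-56.9868   0.       0.0001] -16.5066
[85.9052  0.0001  0.0001] -87.9526
[112.6093  -0.043    0.0047] -101.3013
[123.9355   0.0679   0.0572] -106.939
```

```bash
cat >> fk.py <<'E'
def fk2(J,q):
    a1,H,L2,e,d,b,Lt,w,tz=q
    R1=E_('z',J[0]); R2=R1@E_('y',J[1]); R3=R2@E_('y',-J[2])
    p=R1@[a1,b,H]+R2@[0,0,L2]+R3@[d,0,e]
    R4=R3@E_('x',-J[3]); p=p+R4@[0,w,0]
    R5=R4@E_('y',-J[4]); R6=R5@E_('x',-J[5]-90)
    return p+R5@[Lt,0,tz],R6,p
E
python3 - <<'E'
from fk import *
r=least_squares(lambda q:np.concatenate([fk2(J,q)[0]-p for J,p,_ in S]),[0,.18,.67,0,.43,-.19,.3,0,0])
print(repr(r.x),np.abs(r.fun).max(),r.fun.reshape(-1,3))
E
```

```text
array([ 0.    ,  0.1988,  0.6018, -0.    ,  0.4635, -0.0005,  0.3783,
       -0.1913, -0.    ]) 1.9135731482072815e-05 [[ 0. -0. -0.]
 [-0. -0.  0.]
 [ 0. -0.  0.]
 [-0.  0.  0.]
 [ 0.  0. -0.]]
```

```bash
cat >> fk.py <<'E'
Q=np.array([0,.1988,.6018,0,.4635,-.0005,.3783,-.1913,0])
from plant import get_obs
LO=np.array([-176,-82,-58.2,-173.8,-174.7,-.2]);LO=np.array([-176,-82,-58.2,-173.8,-174.7,-173.6]);HI=np.array([176,121.7,71.7,95.5,-.2,173.6])
def ik(p,R,seed):
    def f(J):
        P,RR,_=fk2(J,Q); return np.r_[(P-p)*10,Ro.from_matrix(R.T@RR).as_rotvec()]
    s=least_squares(f,np.clip(seed,LO+.1,HI-.1),bounds=(LO,HI)); return s.x,np.linalg.norm(s.fun)
# hang with extra steepness al (deg): tool+gripper both pitched
def hang2(F,r,th,al,s,du,dn):
    a=np.radians(al); Y=Rz@[0,1,0]
    T=Ro.from_rotvec(a*Y).as_matrix()
    R=frame(T@U,T@N,th); return F+s*PEG+du*U+dn*N-R@r,R
E
python3 - <<'E'
from fk import *
r=np.array([-0.0199,-0.0001,0.0653])
J0=get_obs()["joint_pos"]
for al in (0,8,15,22):
  for s,du,dn in [(.085,0,0),(.045,0,0),(.012,0,0),(0,-.008,.003)]:
    p,R=hang2(FK,r,20,al,s,du,dn)
    seen=[]
    for seed in (J0-[0,0,0,0,10,0],[0,0,-40,-160,-20,70],[-30,0,-40,90,-30,-170],[20,0,-40,-60,-30,-40],[10,0,-30,-90,-30,0]):
        J,e=ik(p,R,np.array(seed,float))
        if e<1e-3 and not any(np.abs(J-k).max()<1 for k in seen): seen.append(J); print(al,s,du,J.round(1))
E
```

```text
0 0.085 0 [   0.7   -3.9  -46.1    9.9   -8.  -101.5]
8 0.085 0 [  0.9  -3.  -36.9   3.  -24.1 -94.8]
8 0.045 0 [  0.8   1.6 -37.2   3.5 -19.2 -95.2]
8 0.012 0 [  0.6   5.4 -37.3   4.1 -15.3 -95.7]
8 0 -0.008 [  0.6   6.7 -38.5   4.8 -12.9 -96.4]
15 0.085 0 [  0.8  -1.1 -30.6   1.6 -35.6 -93.2]
15 0.045 0 [  0.6   3.1 -30.7   1.7 -31.3 -93.3]
15 0.012 0 [  0.5   6.6 -30.6   1.8 -27.9 -93.3]
15 0 -0.008 [  0.5   7.7 -31.6   1.9 -25.8 -93.4]
22 0.085 0 [  0.6   1.4 -24.5   0.9 -46.1 -92.5]
22 0.045 0 [  0.5   5.3 -24.6   0.9 -42.2 -92.4]
22 0.012 0 [  0.4   8.5 -24.3   0.9 -39.1 -92.4]
22 0 -0.008 [  0.4   9.5 -25.3   0.9 -37.2 -92.4]
```

```bash
python3 - <<'E'
from fk import *
r=np.array([-0.0199,-0.0001,0.0653])
p,R,o=pose(); c=p+R@r+.010*N; print(proj(CAM["top"],c),proj(CAM["scene"],c))
rr=r-np.array([0,.003,0])  # ring is 3 mm to -y of the grip axis
for al,s,du,dn in [(10,.068,.0,0),(10,.045,0,0),(10,.014,0,0),(10,.006,-.007,0)]:
    p1,R1=hang2(FK,rr,20,al,s,du,dn); print(s,p1,delta(p1,R1,p,R))
E
```

```text
[[269.5369 161.3321]] [[306.8793 164.4475]]
0.068 [ 0.5718 -0.1877  0.2172] [-35.1   4.1  -3.6   0.1  10.1  -0.3]
0.045 [ 0.5866 -0.1881  0.1996] [-12.1   3.9  -3.6   0.1  10.1  -0.3]
0.014 [ 0.6065 -0.1885  0.1758] [18.9  3.7 -3.6  0.1 10.1 -0.3]
0.006 [ 0.6081 -0.1886  0.1637] [ 29.3   3.7 -10.2   0.1  10.1  -0.3]
```

Request:
carry_out --series '[[[-15,1,-1,0,0,0],[-30,3,-2,0,5,0],[-35,4,-3.5,0,10,0],[-35,4,-3.5,0,10,0],[-28,4,-3.5,0,10,0],[-15,4,-3.5,0,10,0],[0,4,-3.5,0,10,0],[10,4,-3.5,0,10,0],[18,4,-3.5,0,10,0],[18,4,-3.5,0,10,0]]]'

```text
clock: 7.7
tool_pos: [0.6061, -0.1881, 0.1756]
orientation: [0.5, 60.0, -0.7]
force: [0.4, 0.2, -1.1]
opening: 0.0195
```

```bash
cat > look.py <<'E'
from fk import *
import cv2,sys
def look(name,b,sz=(80,80),k=5):
    ims=[]
    for n in ["top","scene"]:
        s=snapshot(n); a=s["color"][:,:,::-1]; y,x=b[n]
        ims.append(cv2.resize(a[y:y+sz[0],x:x+sz[1]],None,fx=k,fy=k,interpolation=cv2.INTER_CUBIC))
    cv2.imwrite(f"pics/{name}.png",cv2.hconcat(ims))
E
python3 - <<'E'
from look import *
look("z6",{"scene":(130,270),"top":(130,220)})
p,R,o=pose(); print(p,o["force"],o["joint_pos"],o["opening"])
rr=np.array([-0.0199,-0.0031,0.0653])
print([delta(*hang2(FK,rr,20,10,*a)) for a in [(.014,0,0),(.006,-.007,0)]])
E
```

```text
[ 0.606  -0.1881  0.1766] [-0.307   0.6557 -1.2842] [  0.8117   5.2915 -35.0129   2.2624 -19.6487 -93.928 ] 0.0195599604593998
[array([ 0.9, -0.4,  0.1,  0.1,  0.1, -0.3]), array([12.2, -0.5, -4.6,  0.1,  0.1, -0.3])]
```

View pics/z6.png

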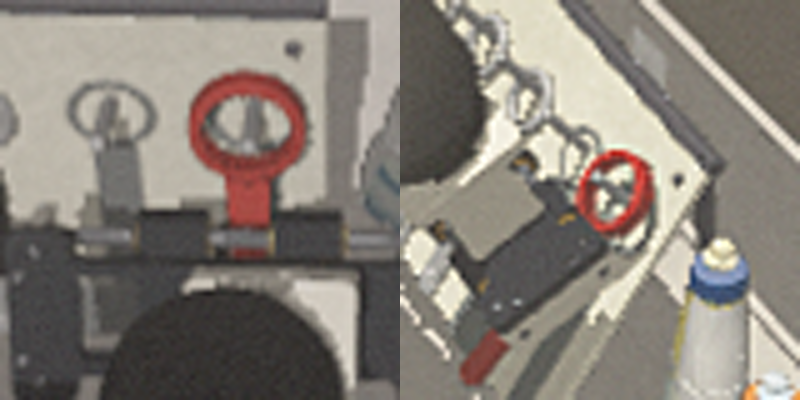

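Request:
carry_out --series '[[[4,-1,-1,0,0,0],[8,-1,-3,0,0,0],[11,-1,-4.5,0,0,0],[11,-1,-4.5,0,0,0]]]'

```text
clock: 8.3
tool_pos: [0.6073, -0.1891, 0.1643]
orientation: [0.5, 60.0, -0.7]
force: [1.2, 0.3, -0.4]
opening: 0.0194
```

```bash
python3 - <<'E'
from look import *
look("z7",{"scene":(130,270),"top":(130,220)})
p,R,o=pose(); print(p,o["force"],o["joint_pos"],o["opening"])
E
```

```text
[ 0.6076 -0.1891  0.1648] [ 0.2571  0.2162 -1.6127] [  0.6729   6.3506 -35.676    2.2486 -17.9259 -93.8153] 0.01934818935507875
```

View pics/z7.png

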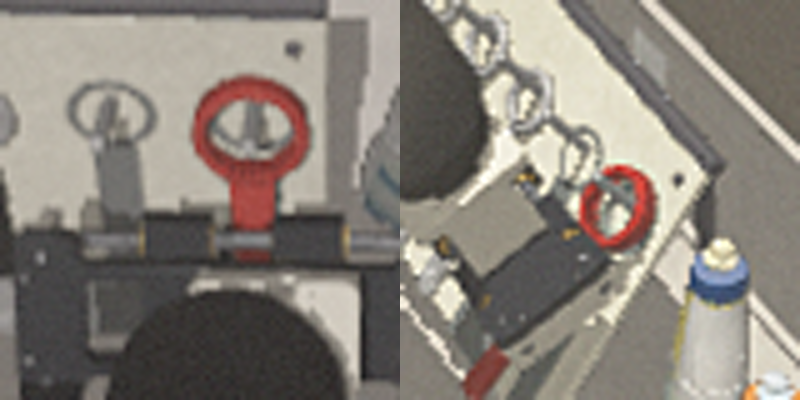

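Request:
carry_out --series '[[[0,0,0,0,0,0],[0,0,0,0,0,0],[0,0,0,0,0,0],[0,0,0,0,0,0],[0,0,0,0,0,0]]]' --hand 0.2

```text
clock: 9.02
tool_pos: [0.6076, -0.1891, 0.1648]
orientation: [0.5, 59.9, -0.7]
force: [0.1, 0.1, 0.2]
opening: 0.0346
```

```bash
python3 - <<'E'
from look import *
look("z8",{"scene":(130,270),"top":(130,220)})
p,R,o=pose(); print(p,o["force"],o["opening"])
E
```

```text
[ 0.6076 -0.1891  0.1648] [ 0.2309  0.4559 -0.8209] 0.035271464439712755
```

View pics/z8.png

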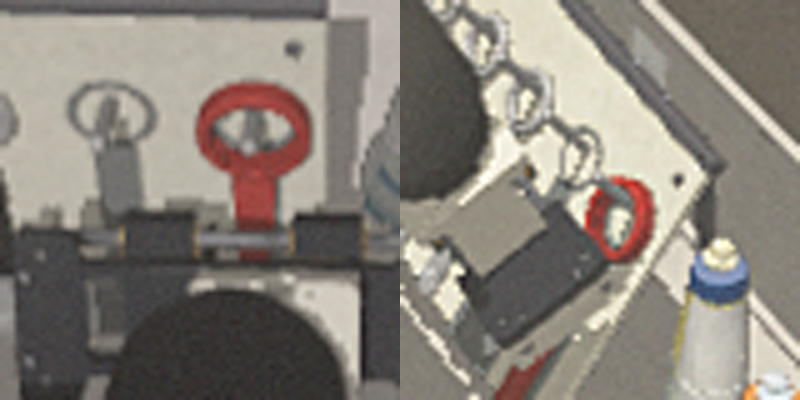

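Request:
carry_out --series '[[[-10,0,0,0,0,0],[-30,0,0,0,0,0],[-65,0,0,0,0,0],[-110,0,0,0,0,0],[-130,0,0,0,0,0],[-130,0,0,0,0,0]]]'

```text
clock: 9.88
tool_pos: [0.5425, -0.1883, 0.2801]
orientation: [0.5, 59.7, -0.7]
force: [-0.1, 0.6, -0.4]
opening: 0.0351
```

```bash
python3 - <<'E'
from look import *
look("z9",{"scene":(130,250),"top":(130,220)},(100,80),5)
p,R,o=pose(); print(p,o["force"],o["opening"])
a=np.radians(-7);h=np.array([np.cos(a),np.sin(a),0]); b=np.radians(-9.8)
Rg=frame(h,Z,20); g=SR-.052*np.array([np.cos(b),np.sin(b),0])+[0,0,.0055]
pre=g-.15*Rg[:,0]; print(g,pre,delta(pre,Rg)); print(ik(pre,Rg,np.array([-5,30,4,0,-80,-90.])),ik(g,Rg,np.array([-5,30,4,0,-80,-90.])))
E
```

```text
[ 0.5422 -0.1882  0.2773] [-0.307   0.7791 -0.2985] 0.035249169503456676
[ 0.4653 -0.0945  0.0055] [ 0.5162 -0.1008  0.1465] [ 99.6  86.3 -89.8   6.   50.   -0.8]
(array([   6.7151,   23.1068,   -7.6146,   -4.742 ,  -78.7893, -101.9926]), np.float64(1.592992565446693e-09)) (array([   7.8939,   28.6007,  -21.1188,   -5.8386,  -59.7891, -101.0868]), np.float64(1.385865969271927e-11))
```

View pics/z9.png

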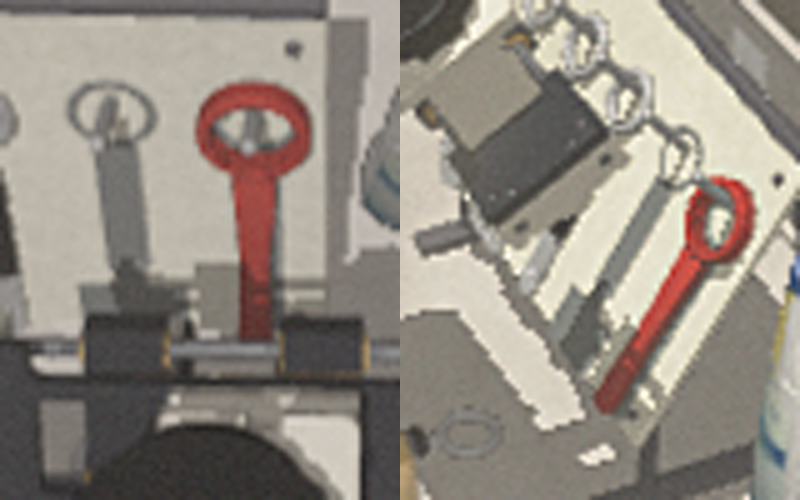

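Request:
carry_out --series '[[[5,10,-10,1,10,0],[15,25,-20,2.4,20,-0.3],[35,45,-40,3.6,30,-0.5],[60,65,-60,5,40,-0.6],[85,80,-80,6,50,-0.8],[99.6,86,-90,6,50,-0.8],[99.6,86,-90,6,50,-0.8],[99.6,86,-90,6,50,-0.8],[99.6,86,-90,6,50,-0.8]]]' --hand -0.25

```text
clock: 11.1
tool_pos: [0.5166, -0.1015, 0.1489]
orientation: [179.9, 70.3, 172.9]
force: [0.2, 0.9, 0.1]
opening: 0.0548
```

```bash
python3 - <<'E'
from look import *
for n in ("wrist","top","scene"):
    s=snapshot(n); cv2.imwrite(f"pics/{n}10.png",s["color"][:,:,::-1])
    if n=="wrist": np.save("w10.npy",np.r_[s["eye"],s["attitude"]])
p,R,o=pose(); print(p,R,o["opening"])
E
```

```text
[ 0.5164 -0.1014  0.1481] [[-0.336   0.1217  0.934 ]
 [ 0.0416  0.9926 -0.1144]
 [-0.9409  0.0004 -0.3386]] 0.05502891106536543
```

View pics/wrist10.png

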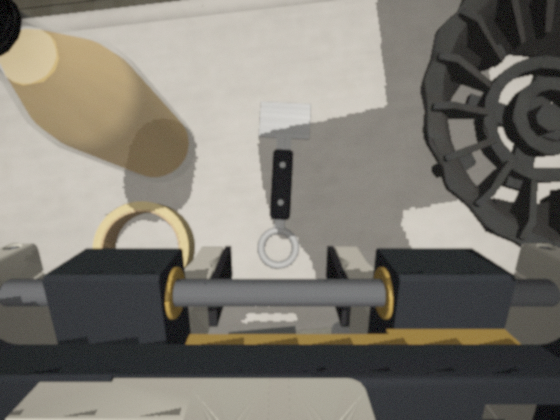

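View pics/scene10.png

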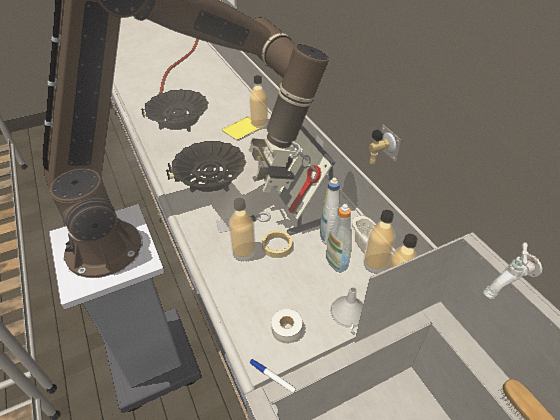

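```bash
python3 - <<'E'
from look import *
w=np.load("w10.npy")
c=dict(f=296.65566,c=(278.754,211.881),eye=w[:3],R=Ro.from_euler('xyz',w[3:],degrees=True).as_matrix())
for n,uv,z in [("ring",(278.5,248),.008),("s1",(282.5,165),.012),("s2",(281,205),.012),("blade",(285.5,120),.003),("bottle",(157,148),0),("bl",(129,157),0),("br",(187,147),0)]: print(n,onz(c,uv,z))
P,R,o=pose()
# body corner prediction at grasp and clearance
a=np.radians(-7);h=np.array([np.cos(a),np.sin(a),0]);b=np.radians(-9.8)
Rg=frame(h,Z,20); g=SR-.052*np.array([np.cos(b),np.sin(b),0])+[0,0,.0055]
for t in (.066,.1,.15): print(t,g-Rg[:,0]*t-Rg[:,1]*.097-Rg[:,2]*.039)
print(delta(g,Rg))
E
```

```text
ring [ 0.5179 -0.1012  0.008 ]
s1 [ 0.4315 -0.0864  0.012 ]
s2 [ 0.4734 -0.0931  0.012 ]
blade [ 0.3803 -0.0766  0.003 ]
bottle [ 0.3933 -0.2208  0.    ]
bl [ 0.3996 -0.2523  0.    ]
br [ 0.3962 -0.1879  0.    ]
0.066 [ 0.4395 -0.1891  0.0809]
0.1 [ 0.451  -0.1905  0.1128]
0.15 [ 0.468  -0.1926  0.1598]
[151.6   0.5  -0.3   0.    0.2  -0. ]
```

Request:
carry_out --series '[[[50,1.5,0,0,0,0],[95,1.5,0,0,0,0],[125,1.5,0,0,0,0],[142,1.5,0,0,0,0],[152,1.5,0,0,0,0],[152,1.5,0,0,0,0]]]'

```text
clock: 12.0
tool_pos: [0.4651, -0.0935, 0.0039]
orientation: [-179.9, 70.1, 173.1]
force: [0.3, -0.5, 0.6]
opening: 0.0549
```

```bash
python3 - <<'E'
from look import *
look("z11",{"scene":(130,200),"top":(180,220)},(100,100),4)
p,R,o=pose(); print(p,R,o["opening"],o["force"])
E
```

```text
[ 0.4655 -0.0934  0.0042] [[-0.3379  0.1215  0.9333]
 [ 0.0413  0.9926 -0.1143]
 [-0.9403 -0.0001 -0.3405]] 0.05450155900258703 [ 0.3152 -0.1011  0.0277]
```

View pics/z11.png

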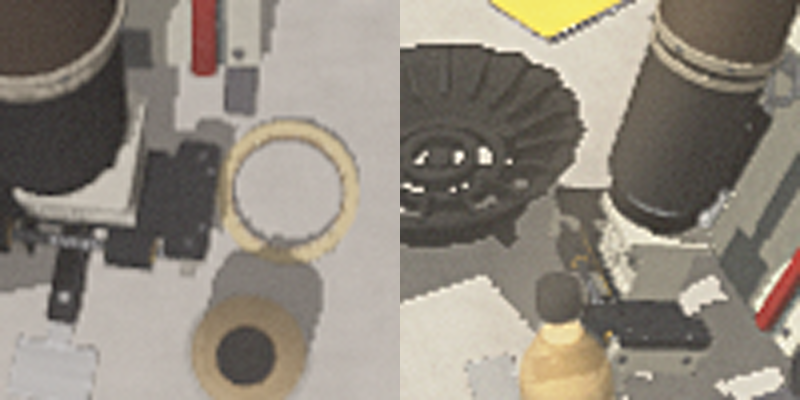

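Clear of the bottle; the handle lies between the jaws. Grip, then lift a little.

Request:
carry_out --series '[[[0,0,0,0,0,0],[0,0,0,0,0,0],[0,0,0,0,0,0],[0,0,0,0,0,0],[0,0,0,0,0,0],[0,0,0,0,0,0],[0,0,0,0,0,0]]]' --hand 1

```text
clock: 12.98
tool_pos: [0.4648, -0.0934, 0.0036]
orientation: [-179.9, 70.0, 173.1]
force: [0.0, 0.4, 1.3]
opening: 0.0216
```

```bash
python3 - <<'E'
from look import *
p,R,o=pose(); print(p,o["opening"],o["force"]); np.save("gs.npy",np.c_[R,p]); print(delta(p+[0,0,.2],R),R.T@(np.array([.5172,-.1025,0])-p))
E
```

```text
[ 0.4648 -0.0934  0.0036] 0.021560191852285932 [0.001  0.4092 1.3061]
[-188.    -0.1  -68.3    0.     0.     0. ] [-0.0148 -0.0027  0.0511]
```

Request:
carry_out --series '[[[-15,0,-5,0,0,0],[-40,0,-14,0,0,0],[-75,0,-27,0,0,0],[-110,0,-40,0,0,0],[-150,0,-54,0,0,0],[-188,0,-68,0,0,0],[-188,0,-68,0,0,0],[-188,0,-68,0,0,0]]]'

```text
clock: 13.98
tool_pos: [0.4648, -0.0933, 0.2037]
orientation: [180.0, 70.0, 173.0]
force: [0.3, 0.2, -2.2]
opening: 0.022
```

```bash
python3 - <<'E'
from look import *
look("z12",{"scene":(110,200),"top":(140,200)},(140,100),4)
s=snapshot("wrist"); cv2.imwrite("pics/wrist12.png",s["color"][:,:,::-1])
p,R,o=pose(); print(p,R,o["opening"],o["force"],o["joint_pos"])
r=np.array([-.0148,-.0027,.0511])
J=o["joint_pos"]
for al in (8,10,14):
  for a in [(.085,0,0),(.014,0,0),(.006,-.007,0)]:
    P1,R1=hang2(FS,r,20,al,*a); print(al,a,P1,delta(P1,R1,p,R),[x.round(1) for x in ik(P1,R1,np.array([2,0,-35,2,-25,-95.]))])
E
```

```text
[ 0.4645 -0.0934  0.2026] [[-0.3411  0.1217  0.9321]
 [ 0.0412  0.9926 -0.1145]
 [-0.9391 -0.0006 -0.3436]] 0.021851142350538984 [ 0.5501  0.0835 -0.9592] [   8.0515   15.8072  -10.385    -5.1189  -83.3008 -103.5747]
8 (0.085, 0, 0) [ 0.5736 -0.1221  0.2405] [-73.9 -15.3  92.   -5.8 -52.1   0.6] [array([  10.5,   -5.4,  -42.7,   16.9,  -22.1, -115.9]), np.float64(0.0)]
8 (0.014, 0, 0) [ 0.6192 -0.1232  0.1861] [-38.5 -10.8 153.3  -5.8 -52.1   0.6] [array([   7.5,    2.9,  -45.9,   26.5,  -10.5, -123.7]), np.float64(0.0)]
8 (0.006, -0.007, 0) [ 0.6208 -0.1233  0.1739] [-27.6 -10.6 159.   -5.8 -52.1   0.6] [array([   5.4,    3.9,  -49.1,   35. ,   -6.3, -130.6]), np.float64(0.0)]
10 (0.085, 0, 0) [ 0.5722 -0.1221  0.2417] [-74.7 -15.4  90.3  -5.7 -50.1   0.5] [array([  10.7,   -4.8,  -39.9,   13.7,  -26.1, -112.9]), np.float64(0.0)]
10 (0.014, 0, 0) [ 0.6178 -0.1232  0.1874] [-39.2 -10.9 151.6  -5.7 -50.1   0.5] [array([   8.7,    3.3,  -41.5,   18.2,  -16.3, -116.3]), np.float64(0.0)]
10 (0.006, -0.007, 0) [ 0.6195 -0.1232  0.1752] [-28.3 -10.7 157.3  -5.7 -50.1   0.5] [array([   8.3,    4.4,  -43.2,   20.8,  -13.7, -118.7]), np.float64(0.0)]
14 (0.085, 0, 0) [ 0.5696 -0.122   0.2444] [-76.3 -15.6  86.9  -5.7 -46.1   0.3] [array([  10.4,   -3.4,  -34.9,    9.4,  -33.4, -108.6]), np.float64(0.0)]
14 (0.014, 0, 0) [ 0.6153 -0.1231  0.19  ] [-40.8 -11.2 148.3  -5.7 -46.1   0.3] [array([   9.1,    4.4,  -35.4,   10.9,  -25. , -109.3]), np.float64(0.0)]
14 (0.006, -0.007, 0) [ 0.6169 -0.1232  0.1778] [-29.9 -11.  154.   -5.7 -46.1   0.3] [array([   9. ,    5.3,  -36.5,   11.6,  -23. , -110.1]), np.float64(0.0)]
```

View pics/z12.png

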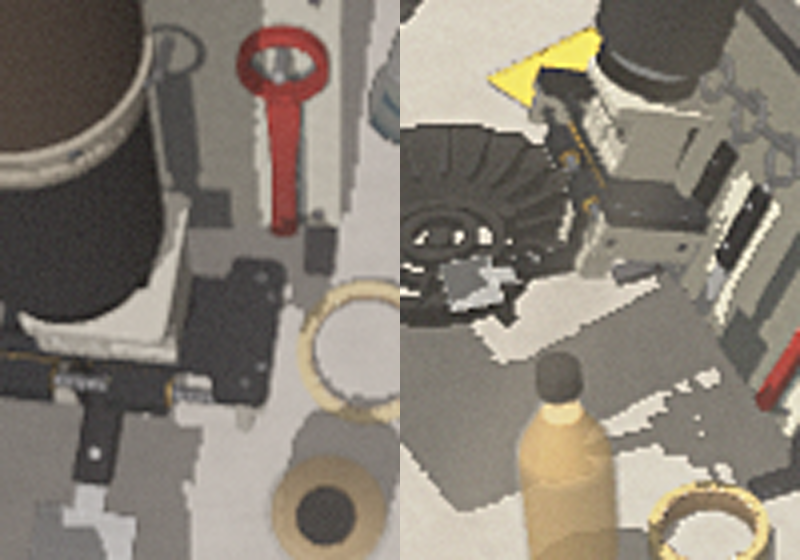

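View pics/wrist12.png

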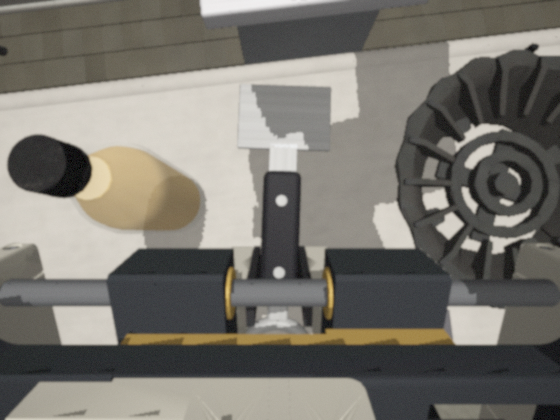

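```bash
python3 - <<'E'
from look import *
r=np.array([-.0148,-.001,.0511])
p,R,o=pose()
for al in (8,10,14):
  for a in [(.085,0,0),(.045,0,0),(.03,0,0),(.014,0,0),(.006,-.007,0)]:
    P1,R1=hang2(FS,r,20,al,*a)
    # peg points in body frame
    t=np.linspace(0,.045,10)[:,None]; q=(FS+t*PEG-P1)@R1
    m=q[:,0]<-.066
    print(al,a, "tip in tool",q[-1], "clear z",(q[m][:,2].min()-.039-.004 if m.any() else None), delta(P1,R1,p,R))
E
```

```text
8 (0.085, 0, 0) tip in tool [ 0.0248 -0.001   0.0567] clear z None [-74.  -16.9  92.1  -5.8 -52.1   0.6]
8 (0.045, 0, 0) tip in tool [-0.0148 -0.001   0.0511] clear z None [-54.  -14.4 126.7  -5.8 -52.1   0.6]
8 (0.03, 0, 0) tip in tool [-0.0297 -0.001   0.049 ] clear z None [-46.5 -13.5 139.6  -5.8 -52.1   0.6]
8 (0.014, 0, 0) tip in tool [-0.0455 -0.001   0.0468] clear z None [-38.5 -12.5 153.5  -5.8 -52.1   0.6]
8 (0.006, -0.007, 0) tip in tool [-0.0567 -0.001   0.0519] clear z None [-27.6 -12.3 159.2  -5.8 -52.1   0.6]
10 (0.085, 0, 0) tip in tool [ 0.0246 -0.001   0.058 ] clear z None [-74.7 -17.1  90.4  -5.7 -50.1   0.5]
10 (0.045, 0, 0) tip in tool [-0.0148 -0.001   0.0511] clear z None [-54.7 -14.6 125.   -5.7 -50.1   0.5]
10 (0.03, 0, 0) tip in tool [-0.0296 -0.001   0.0485] clear z None [-47.2 -13.6 137.9  -5.7 -50.1   0.5]
10 (0.014, 0, 0) tip in tool [-0.0453 -0.001   0.0457] clear z None [-39.2 -12.6 151.8  -5.7 -50.1   0.5]
10 (0.006, -0.007, 0) tip in tool [-0.0567 -0.001   0.0504] clear z None [-28.4 -12.4 157.5  -5.7 -50.1   0.5]
14 (0.085, 0, 0) tip in tool [ 0.024  -0.001   0.0608] clear z None [-76.3 -17.3  87.1  -5.7 -46.1   0.3]
14 (0.045, 0, 0) tip in tool [-0.0148 -0.001   0.0511] clear z None [-56.3 -14.8 121.6  -5.7 -46.1   0.3]
14 (0.03, 0, 0) tip in tool [-0.0294 -0.001   0.0475] clear z None [-48.8 -13.9 134.6  -5.7 -46.1   0.3]
14 (0.014, 0, 0) tip in tool [-0.0449 -0.001   0.0436] clear z None [-40.9 -12.9 148.4  -5.7 -46.1   0.3]
14 (0.006, -0.007, 0) tip in tool [-0.0566 -0.001   0.0475] clear z None [-30.  -12.7 154.1  -5.7 -46.1   0.3]
```

Request:
carry_out --series '[[[-15,-3,5,-1.1,-10,0.1],[-30,-6,20,-2.3,-20,0.2],[-45,-10,40,-3.4,-30,0.3],[-60,-13,60,-4.5,-40,0.4],[-72,-16,80,-5.7,-50,0.5],[-75,-17,90,-5.7,-50,0.5],[-75,-17,90,-5.7,-50,0.5],[-75,-17,90,-5.7,-50,0.5],[-75,-17,90,-5.7,-50,0.5],[-75,-17,90,-5.7,-50,0.5]]]'

```text
clock: 15.38
tool_pos: [0.5728, -0.1236, 0.2433]
orientation: [-0.0, 60.0, -1.5]
force: [-0.1, -0.3, -0.8]
opening: 0.0214
```

```bash
python3 - <<'E'
from look import *
look("z13",{"scene":(110,250),"top":(130,200)},(100,80),5)
p,R,o=pose(); print(p,R,o["opening"],o["force"],o["joint_pos"])
r=np.array([-.0148,-.001,.0511])
c=p+R@r+.004*N; print("ring",[proj(CAM[k],c) for k in CAM]); print("tip",[proj(CAM[k],FS+.045*PEG) for k in CAM],"foot",[proj(CAM[k],FS) for k in CAM])
for a in [(.085,0,0),(.045,0,0),(.014,0,0),(.006,-.007,0)]:
    print(delta(*hang2(FS,r,20,10,*a),p,R))
E
```

```text
[ 0.5726 -0.1236  0.2432] [[ 0.5005  0.0252  0.8654]
 [-0.0129  0.9997 -0.0216]
 [-0.8656 -0.0003  0.5007]] 0.02201646484039516 [-0.518  -0.1455 -2.023 ] [  10.4773   -4.8496  -39.6535   13.5215  -26.3271 -112.5104]
ring [array([[236.3542, 167.3059]]), array([[290.6218, 146.0749]])]
tip [array([[239.0623, 158.0152]]), array([[298.8582, 152.7856]])] foot [array([[241.4918, 149.4869]]), array([[306.7159, 159.2204]])]
[ 1.1 -0.2 -1.1 -0.   0.   0. ]
[40.5 -0.1  5.8 -0.   0.   0. ]
[71.  -0.1 11.2 -0.   0.   0. ]
[82.4 -0.1  6.5 -0.   0.   0. ]
```

View pics/z13.png

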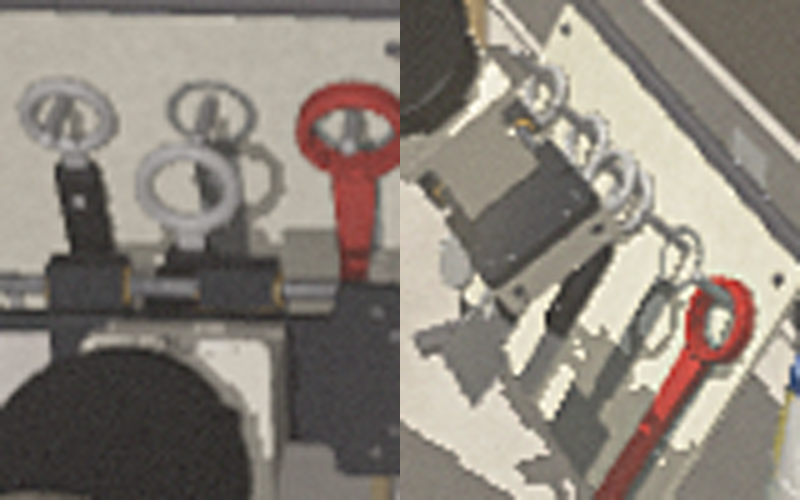

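Request:
carry_out --series '[[[12,1,2,0,0,0],[26,1,4,0,0,0],[40,1,6,0,0,0],[50,1,7.5,0,0,0],[50,1,7.5,0,0,0]]]'

```text
clock: 16.1
tool_pos: [0.6039, -0.1237, 0.2021]
orientation: [-0.1, 60.1, -1.5]
force: [0.0, 0.1, -0.9]
opening: 0.0216
```

```bash
python3 - <<'E'
from look import *
look("z14",{"scene":(120,260),"top":(130,200)},(80,80),5)
p,R,o=pose(); print(p,o["opening"],o["force"],o["joint_pos"])
r=np.array([-.0148,-.002,.0511])
for a in [(.014,0,0),(.006,-.007,0)]: print(delta(*hang2(FS,r,20,10,*a),p,R))
E
```

```text
[ 0.604  -0.1236  0.2034] 0.0213754073238364 [-0.1605 -0.1064 -1.1911] [   9.2638    0.8849  -41.1081   16.5382  -19.1559 -114.9533]
[20.8  0.   3.9 -0.   0.   0. ]
[32.2  0.  -0.8 -0.   0.   0. ]
```

View pics/z14.png

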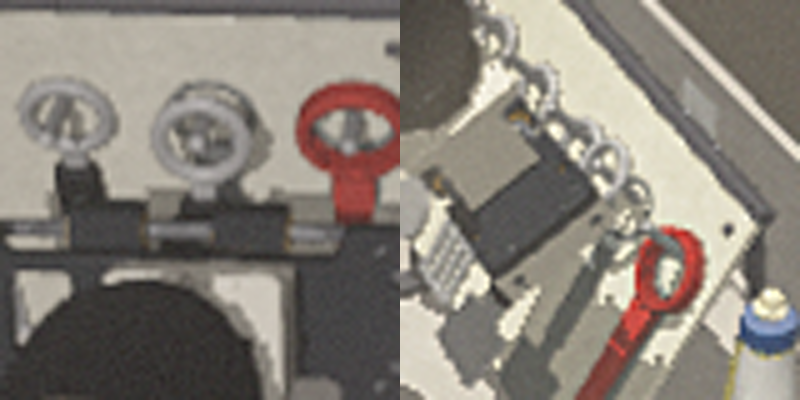

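Request:
carry_out --series '[[[7,0,1.3,0,0,0],[14,0,2.6,0,0,0],[20,0,3.7,0,0,0],[26,0,1.5,0,0,0],[31,0,-0.8,0,0,0],[31,0,-0.8,0,0,0]]]'

```text
clock: 16.95
tool_pos: [0.6183, -0.124, 0.1755]
orientation: [-0.1, 60.0, -1.5]
force: [0.5, -0.2, -1.0]
opening: 0.0213
```

```bash
python3 - <<'E'
from look import *
look("z15",{"scene":(120,260),"top":(130,200)},(80,80),5)
p,R,o=pose(); print(p,o["opening"],o["force"],o["joint_pos"])
E
```

```text
[ 0.6188 -0.1239  0.1764] 0.02136364059499977 [-0.1837 -0.7186 -0.7511] [   8.2338    4.2085  -43.1884   20.7855  -13.7794 -118.6189]
```

View pics/z15.png

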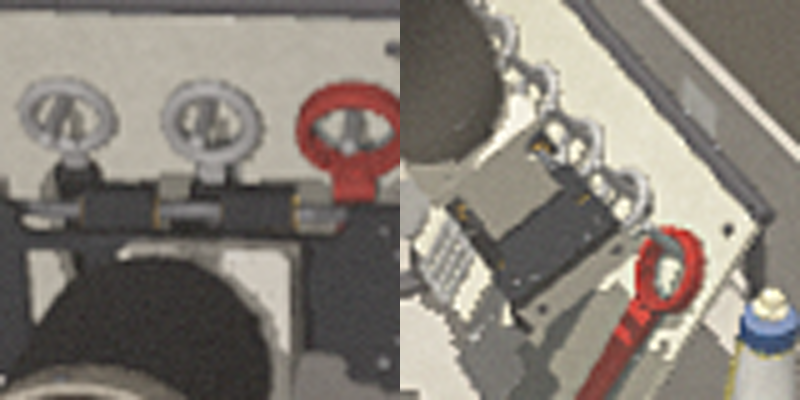

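Request:
carry_out --series '[[[0,0,0,0,0,0],[0,0,0,0,0,0],[0,0,0,0,0,0],[0,0,0,0,0,0],[0,0,0,0,0,0]]]' --hand 0.22

```text
clock: 17.68
tool_pos: [0.6189, -0.1238, 0.1765]
orientation: [-0.0, 59.9, -1.5]
force: [-0.3, -0.8, -0.2]
opening: 0.0342
```

```bash
python3 - <<'E'
from look import *
look("z16",{"scene":(120,260),"top":(130,200)},(80,80),5)
p,R,o=pose(); print(p,o["opening"],o["force"])
E
```

```text
[ 0.6188 -0.1239  0.1764] 0.03453311610226383 [-0.6983  0.5573  0.9939]
```

View pics/z16.png

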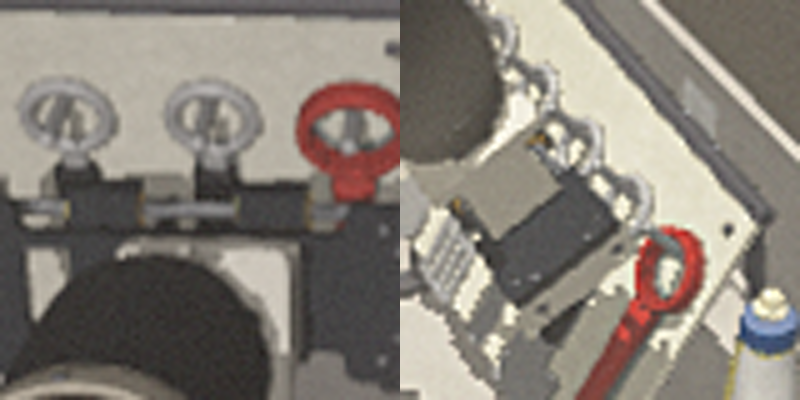

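Hanging; retreat along the fingers.

Request:
carry_out --series '[[[-10,0,0,0,0,0],[-25,0,0,0,0,0],[-50,0,0,0,0,0],[-90,0,0,0,0,0],[-140,0,0,0,0,0],[-190,0,0,0,0,0],[-220,0,0,0,0,0],[-220,0,0,0,0,0]]]'

```text
clock: 18.77
tool_pos: [0.5084, -0.1206, 0.3707]
orientation: [0.2, 59.6, -1.2]
force: [0.6, 0.2, -1.0]
opening: 0.0343
```

```bash
python3 - <<'E'
from look import *
look("z17",{"scene":(100,220),"top":(115,150)},(130,140),4)
look("z17w",{"scene":(170,200),"top":(200,220)},(100,100),4)
s=snapshot("wrist"); cv2.imwrite("pics/wrist17.png",s["color"][:,:,::-1])
p,R,o=pose(); print(p,o["opening"],o["force"],o["clock"])
E
```

```text
[ 0.5085 -0.121   0.3655] 0.03418083474372102 [1.0501 0.0829 0.9105] 19.025
```

View pics/z17.png

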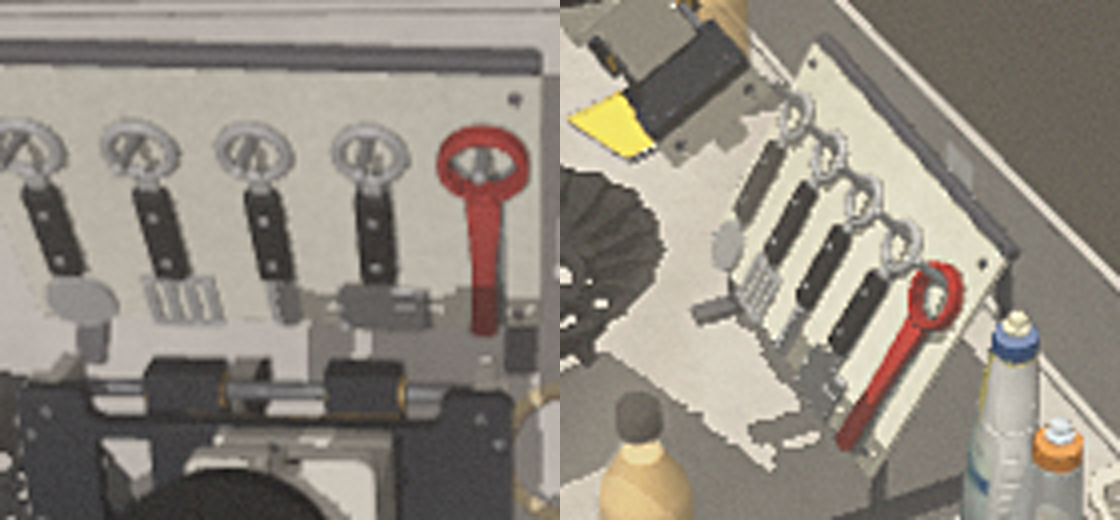

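View pics/wrist17.png

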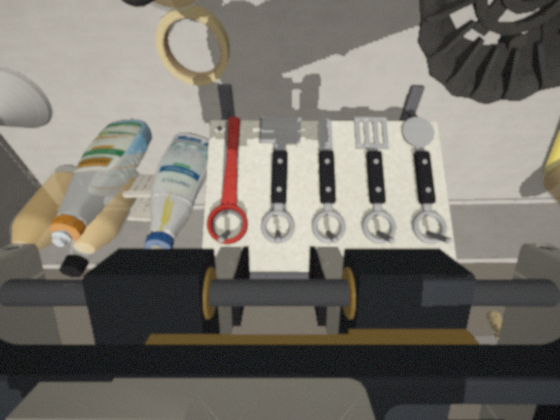

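View pics/z17w.png

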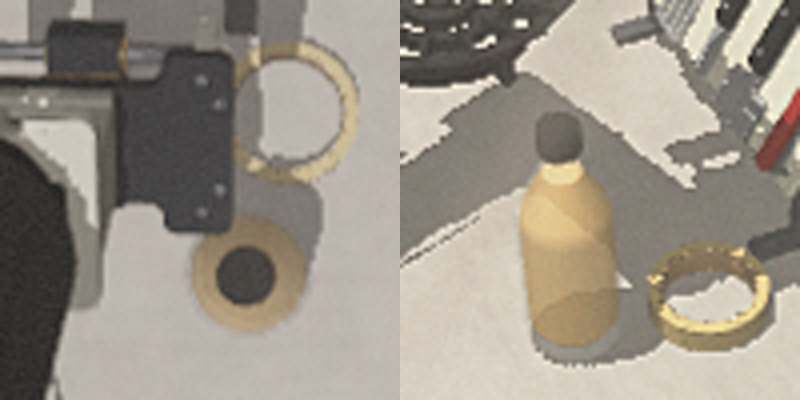

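```bash
python3 -c "
from plant import *
print(close_job(), get_obs()['clock'])"
```

```text
the job is handed in; nothing more can be done
the job is handed in; nothing more can be done
```

Both tools now hang on the rack: the cap key on the right-end peg and the scraper on the peg beside it, each over its own outline. I released both and drew the gripper back before handing the job in at about 19 s of the 64 s.

- **Last pictures:** Both rings sit round their pegs with the handles down the slope against the board. The disc, turner and palette knife appear where they were.
- **Bottle:** Its cap shows at the same pixel in the top view as at the start, about (281, 269), so it did not move.
- **Gripper:** The fingers were open 34 mm and well clear of both tools. Wrist forces stayed within about 3 N in every reading I took.
- **First try stopped:** On the first approach with the key, the wrist joint ran to the end of its range before the ring was over the peg. I backed out, tilted the tool 10° steeper, and hung both tools that way. They settled onto the board when let go.
- **Not measured:** I judged the final ring positions and angles from the images only. Individual estimates from the cameras disagreed by about 2–3 mm. `close_job` gave no verdict.

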